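# Check-weigh the batter tubs and probe the egg tub

### The job

Weigh the tubs one at a time: hang each by its bail on the scale's sprung hook, let go and wait a good second or two until it hangs still, then take it off and stand it upright on the wooden tray; to keep egg off the dry goods take them in the order white, blue, green (those that are there), and the yellow egg tub last. Once all are on the tray, move the thermometer from its block into the port in the yellow tub's lid, pushed fully home, and leave it there. Do not drop or tip any tub, and leave the cups and spatula where they are.

Things in the scene. Friction and masses are not known exactly. Their poses are not given: they have to be found in the camera images.
- tub_white: loose white plastic tub with closed white lid, 84 (x) x 76 (y) x 74 mm tall, about 0.34 kg (varies by a third). Over the lid a rigid steel bail (see tub_white_bail) with a black grip tab 20 x 20 mm, sides along x and y, 145 to 182 mm above the base on the tub's axis: hold it there from above. Origin: centre of the base, z up. May be absent (of white, blue, green one or two are there).
- tub_blue: loose blue plastic tub with closed white lid, 84 (x) x 76 (y) x 74 mm tall, about 0.34 kg (varies by a third). Over the lid a rigid steel bail (see tub_blue_bail) with a black grip tab 20 x 20 mm, sides along x and y, 145 to 182 mm above the base on the tub's axis: hold it there from above. Origin: centre of the base, z up. May be absent (of white, blue, green one or two are there).
- tub_green: loose green plastic tub with closed white lid, 84 (x) x 76 (y) x 74 mm tall, about 0.34 kg (varies by a third). Over the lid a rigid steel bail (see tub_green_bail) with a black grip tab 20 x 20 mm, sides along x and y, 145 to 182 mm above the base on the tub's axis: hold it there from above. Origin: centre of the base, z up. May be absent (of white, blue, green one or two are there).
- tub_yellow: loose yellow plastic tub with closed white lid, 84 (x) x 76 (y) x 74 mm tall, about 0.34 kg (varies by a third). Over the lid a rigid steel bail (see tub_yellow_bail) with a black grip tab 20 x 20 mm, sides along x and y, 145 to 182 mm above the base on the tub's axis: hold it there from above. Origin: centre of the base, z up. Lid has a port. Always there.
- tub_white_bail (a point): underside of the white tub's bail at its peak, 137 mm above the base, on the axis: the point that rests in the hook's seat. The bail is 8 mm wire in the tub's y-z plane, uprights at y = +-34 mm, 130 mm high there and peaked in the middle (wire top 145 mm); the opening over the lid runs along the tub's x, 60 mm wide, 56 to 63 mm high
- tub_blue_bail (a point): underside of the blue tub's bail at its peak, 137 mm above the base, on the axis: the point that rests in the hook's seat. The bail is 8 mm wire in the tub's y-z plane, uprights at y = +-34 mm, 130 mm high there and peaked in the middle (wire top 145 mm); the opening over the lid runs along the tub's x, 60 mm wide, 56 to 63 mm high
- tub_green_bail (a point): underside of the green tub's bail at its peak, 137 mm above the base, on the axis: the point that rests in the hook's seat. The bail is 8 mm wire in the tub's y-z plane, uprights at y = +-34 mm, 130 mm high there and peaked in the middle (wire top 145 mm); the opening over the lid runs along the tub's x, 60 mm wide, 56 to 63 mm high
- tub_yellow_bail (a point): underside of the yellow tub's bail at its peak, 137 mm above the base, on the axis: the point that rests in the hook's seat. The bail is 8 mm wire in the tub's y-z plane, uprights at y = +-34 mm, 130 mm high there and peaked in the middle (wire top 145 mm); the opening over the lid runs along the tub's x, 60 mm wide, 56 to 63 mm high
- scale: fixed column scale: white upright column 60 x 56 mm in section and 302 mm tall, blue top, on a grey foot 120 x 140 x 20 mm; a sprung steel hook sticks out of the column's front towards the scale's own -x. Origin on the table under the column's centre, z up, x to the back
- hook_seat (a point): bottom of the hook's V seat (wire's upper side), 130 mm in front (scale's -x) of the column axis, 242 mm above the table unloaded; moves with the hook. 8 mm wire along the scale's x: towards the column it rises 12 mm over 30 mm, then level; the front end turns up to a tip 30 mm before the seat, its top 28 mm above the seat; lowest wire 8 mm below the seat. Axes as the scale's
- hook (a joint): how far the hook has dipped (m): about 0.001 empty, up to 0.05; spring 150 N/m, lightly damped, so a tub dips it 15 to 32 mm and it bobs a moment before it settles
- tray: fixed dark wooden flat tray, 260 (x) x 300 (y) x 6 mm, no rim. Origin at the centre of its underside, z up
- holder: fixed grey block 60 x 60 x 70 mm tall with a 13 mm hole, 62 mm deep, in the middle of its top, in which the thermometer stands at the start. Origin at the centre of the underside
- thermometer: stick thermometer, standing upright: red square handle 18 x 18 x 90 mm above, thin steel probe 8 mm in diameter and 55 mm long (tapered tip) below. Origin at the shoulder where probe meets handle, z up along the handle, sides along x and y; 0.06 kg
- probe_tip (a point): lower end of the thermometer's probe, 55 mm below the shoulder
- port (a point): mouth of the port in the yellow tub's lid, at the lid's top, 30 mm from the tub's centre towards the tub's own -x and 74 mm above its base; round hole 11 mm wide with a chamfered mouth, 60 mm deep, axis along the tub's z
- cup0: loose paper cup, 72 mm wide, 85 mm tall, bystander; origin at the centre of its base
- cup1: loose dark paper cup, 72 mm wide, 85 mm tall, bystander; origin at the centre of its base
- spatula: loose spatula, 200 mm long, lying flat, bystander; handle towards its -x

How it is judged:
By the outcome, as a careful person would: the job done as asked, in the order asked, and still so for the second after the job is handed in, with the robot touching nothing.
Of tub_white, tub_blue, tub_green only 1 to 2 are there at a start; the rules pass over those that are not, and their reading is None.
At some moment in a run one of tub_white, tub_blue, tub_green may be knocked a few centimetres aside while the robot is not near it.
It also fails if it takes over 210 s, if anything falls off the work surface, if the arm or the gripper's body presses on something with over 40 N, if the wrist force passes 120 N, or if a joint passes its speed limit or range.

### The arm

A 7-joint arm with a two-finger parallel gripper is mounted at the origin on the work surface. World frame = base frame: x ahead of the robot, y to its left, z up, the work surface at z = 0. Lengths are in mm, angles in rad, forces in N, time in s.
With the tool pointing down it reaches from about 400 to 875 mm from the base axis. Payload 4.4 kg.
Tool frame: the origin (TCP) lies midway between the tips of the shut fingers; the grasp point (between the pads) lies 19 mm behind it; z points along the fingers, y is the line along which they close (so a half turn about z gives the same grasp; the last joint's range is limited). The gripper opens to 85 mm and grips with 20 to 120 N. Pads are 22 mm wide; open, the fingers measure 114 mm over their backs; the gripper's body (76 mm by 85 mm) begins 54 mm behind the grasp point. The pads swing forward as they close: fully open they stand 13 mm farther back than shut.
Start: joints at [1.279, 0.628, 0.038, 1.517, -0.027, 0.996, -0.02], TCP at [145.553, -633.508, 231.313] pointing down, gripper open.
Joint ranges: [-3.06, 3.06], [-0.37, 2.12], [-1.25, 1.32], [0.18, 2.47], [-1.1, 4.24], [0.23, 1.98], [-2.94, 2.94]. Speed limits (rad/s): [2.57, 2.57, 3.14, 3.14, 3.14, 3.14, 3.14].

### API

Orientations are given as [roll, pitch, yaw] about the fixed x, y, z axes, in that order (R = Rz(yaw) Ry(pitch) Rx(roll)).
In Python, from cell import read_state, get_image, finish_job gives the robot as it stands.
- The arm moves only by the tool send_rows, never from a script. Its argument "series" is a list of rows, each an object of numbers: "ax", "ay", "az": the turn, a rotation vector about the tool's x, y, z in rad; "dx", "dy", "dz": the shift along the tool's x, y, z in cm; "hand": the closure, from 0 (fully open) to 1 (shut). In form: [{"ax": .., "ay": .., "az": .., "dx": .., "dy": .., "dz": .., "hand": ..}, ...]. A call has 1 to 10 rows; each row is the pose to reach, as a shift and turn from the pose commanded when the call began, along the tool's axes at that moment; what a row does not reach only later rows make up. A row lasts 1/10 s, in which the tool goes at most 50 mm and 8.59 degrees, less where a joint would pass 70% of its speed; a pose out of reach is approached as far as the arm can. A call with a gripper value outside its range is refused whole. The fingers move at their own pace and stop on an object; the grip force is fixed at half the most. Time passes only in rows, so rows that repeat a pose let the fingers close. It gives the time, the measured TCP pose, the force, the opening and the grip force at its end, in the units of the state.
- read_state(): the state, without advancing time (a new reading comes with each control period).
- get_image(name): name is "scene" or "top"; returns a dict with "pixels" (400x640x3 uint8, red, green, blue), "mtx" (3x3 intrinsics, pixels), "R" (3x3) and "t" (3): a world point X has camera coordinates R X + t. Camera axes: x right, y down, z forward; pixel columns grow to the right and rows downward; lengths in mm; the calibration is good to about 2 mm. A picture is of the moment at which its call begins. There is no depth.
- finish_job(): hands the job in; it is judged then, once.
The state is a dict: "clock": time; "qpos": joint angles; "qd": joint speeds; "tau": joint torques, N m; "eef_pos": TCP position; "tool_rot": TCP orientation; "force": force on the tool from outside, world axes, zero at the start; "torque": the same for the moment, N m; "width": finger opening in mm; "gripper_force": force on a finger pad.
Only numpy, scipy, OpenCV 4.12 (cv2) and the standard library are available. Lean on these libraries where they do the work, as an engineer would, in place of code of your own. Each camera call takes 0.05 s, during which the arm holds its last target. There are 200 camera calls.

## Working session

There is one attempt and no reset: what is moved stays moved. The work goes in short steps, Python scripts to look and compute and a tool call to move; the robot and the scene stay as the last step left them, time stands still between calls to the robot, and variables do not carry over. Pictures are saved under pics/ and viewed, at most 14 in all, crops included, and the job is handed in when it is done.

Besides the shell and the picture viewer there is one more tool, called after ">>>" as name(argument=value, ...), one argument or row to a line, values as JSON. send_rows: Moves the arm, as the interface text tells. Its arguments: {"type":"object","properties":{"series":{"type":"array","items":{"type":"object","properties":{"ax":{"type":"number"},"ay":{"type":"number"},"az":{"type":"number"},"dx":{"type":"number"},"dy":{"type":"number"},"dz":{"type":"number"},"hand":{"type":"number"}}}}},"required":["series"]}

```bash
mkdir -p pics; ls; python3 - <<'E'
from cell import *
import cv2
print(read_state())
for n in("scene","top"):
    g=get_image(n); cv2.imwrite(f"pics/{n}0.png",g["pixels"][:,:,::-1]); print(n,g["mtx"],g["R"],g["t"])
E
```

```text
pics
{'clock': 0.0, 'qpos': array([ 1.27919348,  0.62933329,  0.03848403,  1.5183591 , -0.02699625,
        0.99629087, -0.0200113 ]), 'qd': array([ 5.15230443e-06,  8.36403329e-04, -1.57202936e-05,  1.61276737e-04,
       -4.80399683e-04,  1.15658507e-03, -1.83173025e-04]), 'tau': array([-5.88662861e-04, -5.63400078e+01,  1.22608479e+00, -1.93442380e+01,
        1.10153531e-02,  1.05518347e-02,  3.06695597e-05]), 'eef_pos': array([ 145.39332394, -632.89851619,  230.40102136]), 'tool_rot': array([-3.13972186e+00,  5.17304018e-05,  2.25759804e-01]), 'force': array([-0.24727291, -0.27605963,  0.10311278]), 'torque': array([ 0.02985673, -0.00633477, -0.00279526]), 'gripper_force': 0.0, 'width': 85.29984072626743}
scene [[361.85952425   0.         318.83827435]
 [  0.         361.85952425 199.90071178]
 [  0.           0.           1.        ]] [[-0.47571936  0.87948459  0.01406921]
 [ 0.67423743  0.37487861 -0.63629389]
 [-0.56488491 -0.29321133 -0.77131845]] [ 259.59552615 -314.5786084  1384.68126872]
top [[382.04250247   0.         323.60288519]
 [  0.         382.04250247 204.47293135]
 [  0.           0.           1.        ]] [[ 2.49038479e-02 -9.99689849e-01  6.98416024e-05]
 [-9.91340772e-01 -2.47048695e-02 -1.28969541e-01]
 [ 1.28931266e-01  3.14260099e-03 -9.91648553e-01]] [   4.28750975  584.87577125 1188.75898999]
```

View pics/scene0.png

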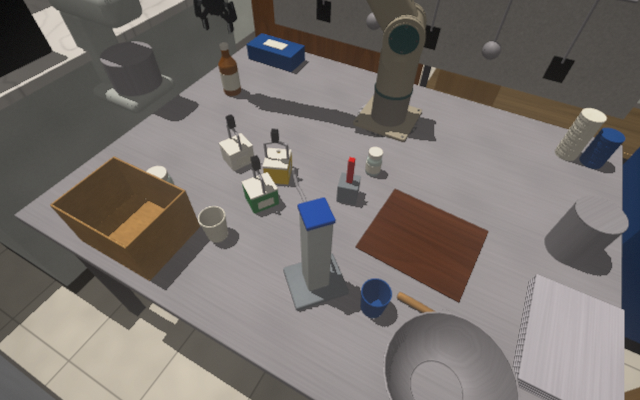

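View pics/top0.png

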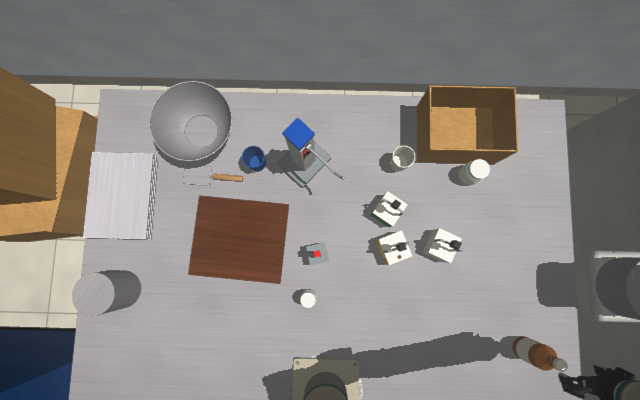

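The scene shows white (237,150), yellow (278,165) and green (262,195) tubs, so there is no blue one. The top view has lids at about white (442,246), yellow (393,248) and green (388,209), the hook from about (305,150) to (342,178), the thermometer at (317,253) and the tray at (238,240). I'll zoom in next.

```bash
cat > h.py <<'E'
import numpy as np, cv2
from cell import *
def ray(g,uv,z):
    K,R,t=map(np.asarray,(g["mtx"],g["R"],g["t"])); c=-R.T@t
    d=R.T@np.linalg.inv(K)@np.array([*uv,1.]); return c+d*(z-c[2])/d[2]
def proj(g,X):
    p=g["mtx"]@(g["R"]@np.asarray(X,float)+g["t"]); return p[:2]/p[2]
def tri(gs,uvs):
    A=np.zeros((3,3));b=np.zeros(3)
    for g,uv in zip(gs,uvs):
        c=-g["R"].T@g["t"]; d=g["R"].T@np.linalg.inv(g["mtx"])@np.array([*uv,1.]); d/=np.linalg.norm(d)
        P=np.eye(3)-np.outer(d,d);A+=P;b+=P@c
    return np.linalg.solve(A,b)
def crop(g,x0,y0,x1,y1,s,name):
    cv2.imwrite("pics/"+name,cv2.resize(g["pixels"][y0:y1,x0:x1,::-1],None,fx=s,fy=s,interpolation=cv2.INTER_CUBIC))
E
python3 - <<'E'
from h import *
g=get_image("top"); crop(g,270,110,470,260,4,"topc.png")
g=get_image("scene"); crop(g,210,110,370,230,5,"scenec.png")
E
```

```text
(no output)
```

View pics/topc.png

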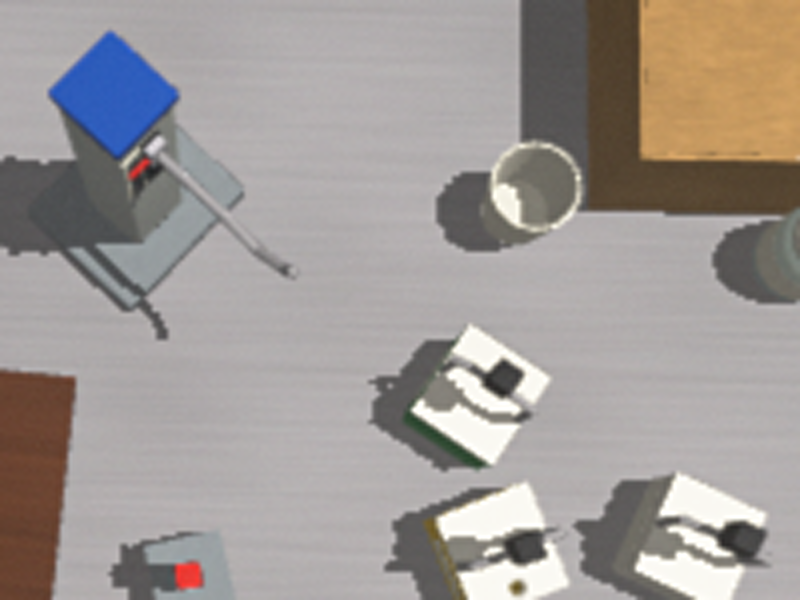

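View pics/scenec.png

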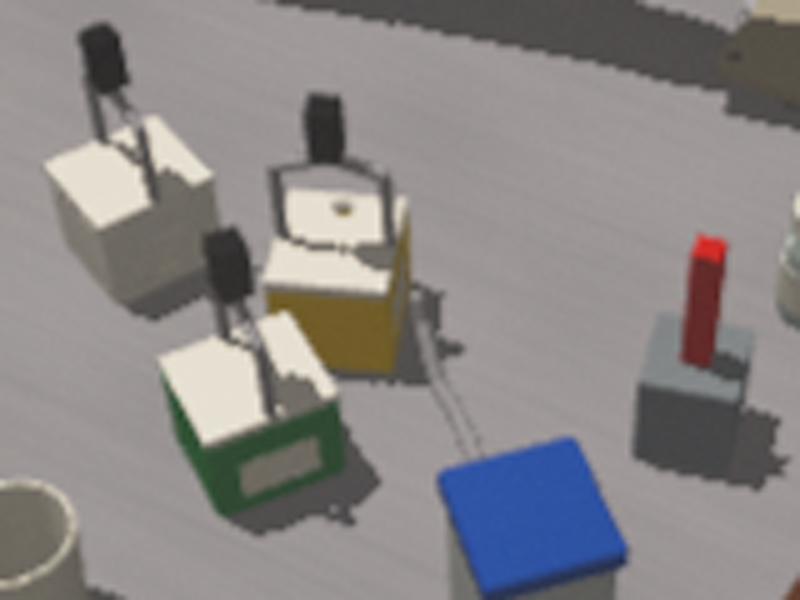

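Crop shows the bails: white and green run image right-down, yellow nearly along the row with its port at (399,257); the hook tip is at (342,178). Measuring now.

```bash
cat > m.py <<'E'
from h import *
def hullpts(m,c=None,amin=40):
    m=m.astype(np.uint8); n,l,s,ce=cv2.connectedComponentsWithStats(m)
    out=[]
    for i in range(1,n):
        if s[i,4]>=amin: out.append((ce[i],np.argwhere(l==i)[:,::-1]))
    return out
def rect(g,pts,z):
    e=np.concatenate([pts+np.array(o) for o in((-.5,-.5),(.5,-.5),(-.5,.5),(.5,.5))])
    h=cv2.convexHull(e.astype(np.float32))[:,0]
    w=np.array([ray(g,p,z)[:2] for p in h],np.float32)
    return cv2.minAreaRect(w)
def roi(m,x0,y0,x1,y1):
    k=np.zeros_like(m);k[y0:y1,x0:x1]=m[y0:y1,x0:x1];return k
def near(pts_list,p): return min(pts_list,key=lambda c:np.linalg.norm(c[0]-p))
E
python3 - <<'E'
from m import *
T=get_image("top");S=get_image("scene")
p=T["pixels"].astype(int);r,g,b=p[...,0],p[...,1],p[...,2]
wh=(p.min(2)>205)
for n,c,R in(("white",(442,246),(415,225,470,268)),("yellow",(393,248),(368,226,414,270)),("green",(388,209),(366,186,412,230))):
    m=roi(wh,*R); pts=np.argwhere(m)[:,::-1]; q=rect(T,pts,74); print(n,np.round(q[0]),np.round(q[1]),q[2],len(pts))
    dk=roi(p.max(2)<60,*R); k=hullpts(dk,amin=15)
    print("  dark",[(np.round(a[0],1),len(a[1]),np.round(ray(T,a[0],165)[:2])) for a in k])
bl=(b>120)&(r<70); k=near(hullpts(bl),(298,133));q=rect(T,k[1],302);print("col",q)
ps=S["pixels"].astype(int);bs=(ps[...,2]>120)&(ps[...,0]<70);k=near(hullpts(bs),(316,213));print(k[0]); q=rect(S,k[1],302);print("col S",q)
br=roi((r>70)&(r-b>35)&(r<150),180,190,295,290); k=max(hullpts(br),key=lambda a:len(a[1]));print("tray",rect(T,k[1],6))
rd=roi((r>180)&(g<80),300,240,330,265);k=hullpts(rd,amin=5);print("thermo T",[(a[0],len(a[1]),ray(T,a[0],70+90)) for a in k])
rs=roi((ps[...,0]>200)&(ps[...,1]<80),340,150,362,170);k=hullpts(rs,amin=3);print("thermo S",[(a[0],len(a[1]),ray(S,a[0],160)) for a in k])
# hook tip
u=np.array([270+290/4,110+271/4])-.4; print("hook tip",ray(T,u,270))
print("hook root", ray(T,np.array([270+155/4,110+150/4])-.4,254))
E
```

```text
white [ 464. -357.] [77. 87.] 66.2204818725586 422
  dark [(array([452.7, 244.5]), 24, array([ 463., -350.]))]
yellow [ 453. -204.] [89. 80.] 22.747962951660156 465
  dark []
green [ 574. -188.] [78. 86.] 57.243099212646484 378
  dark []
col ((733.4025268554688, 88.10616302490234), (65.21134948730469, 61.45191955566406), 47.80229187011719)
[315.53888131 212.52523874]
col S ((736.2875366210938, 90.89188385009766), (63.44657516479492, 61.351837158203125), 48.221553802490234)
tray ((469.89227294921875, 292.40350341796875), (300.9385070800781, 261.45550537109375), 86.00588989257812)
thermo T [(array([316.48484848, 253.27272727]), 33, array([428.43278977,  35.20271539, 160.        ]))]
thermo S [(array([351.14285714, 159.07142857]), 14, array([428.53228424,  36.44001215, 160.        ]))]
hook tip [627.3148664  -28.58369378 270.        ]
hook root [711.21257295  63.11020428 254.        ]
```

```bash
cat >> h.py <<'E'
from scipy.spatial.transform import Rotation as Ro
def go(*wps):
    "waypoints (x,y,z,yaw deg), tool down; prints row numbers relative to the pose now"
    s=read_state(); R=Ro.from_euler("xyz",s["tool_rot"]).as_matrix()
    print("t",round(s["clock"],1),"q",np.round(s["qpos"],2),"F",np.round(s["force"],1),"w",round(s["width"],1))
    print("at",np.round(s["eef_pos"],1),"yaw",np.round(np.degrees(s["tool_rot"][2]),1))
    for x,y,z,yaw in wps:
        d=R.T@(np.array([x,y,z])-s["eef_pos"])/10
        v=Ro.from_matrix(R.T@Ro.from_euler("xyz",[np.pi,0,np.radians(yaw)]).as_matrix()).as_rotvec()
        print("d",np.round(d,2),"a",np.round(v,3),"rows>=",int(np.ceil(max(np.linalg.norm(d)/5,np.degrees(np.linalg.norm(v))/8.59))))
E
python3 - <<'E'
from h import *
go((464,-357,250,-23.8),(464,-357,149,-23.8))
E
```

```text
t 0.3 q [ 1.28  0.63  0.04  1.52 -0.03  1.   -0.02] F [ 0.1 -0.8 -0.2] w 85.4
at [ 145.5 -633.3  231. ] yaw 12.9
d [ 37.23 -19.8   -1.89] a [-0.001  0.     0.641] rows>= 9
d [ 37.23 -19.79   8.21] a [-0.001  0.     0.641] rows>= 9
```

>>> send_rows(
  series=[
    {"dx":37.2,"dy":-19.8,"dz":-1.9,"az":0.64,"hand":0},
    {"dx":37.2,"dy":-19.8,"dz":-1.9,"az":0.64,"hand":0},
    {"dx":37.2,"dy":-19.8,"dz":-1.9,"az":0.64,"hand":0},
    {"dx":37.2,"dy":-19.8,"dz":-1.9,"az":0.64,"hand":0},
    {"dx":37.2,"dy":-19.8,"dz":-1.9,"az":0.64,"hand":0},
    {"dx":37.2,"dy":-19.8,"dz":-1.9,"az":0.64,"hand":0},
    {"dx":37.2,"dy":-19.8,"dz":-1.9,"az":0.64,"hand":0},
    {"dx":37.2,"dy":-19.8,"dz":-1.9,"az":0.64,"hand":0},
    {"dx":37.2,"dy":-19.8,"dz":-1.9,"az":0.64,"hand":0},
    {"dx":37.2,"dy":-19.8,"dz":-1.9,"az":0.64,"hand":0},
  ],
)

```text
invalid input at $.series[0]: expected keys ax, ay, az, dx, dy, dz, hand
```

```bash
python3 - <<'E'
from h import *
go((464,-357,250,-23.8),(464,-357,149,-23.8))
g=get_image("scene"); crop(g,200,80,360,200,5,"s1.png")
E
```

```text
t 0.3 q [ 1.28  0.63  0.04  1.52 -0.03  1.   -0.02] F [ 0.1 -0.8 -0.2] w 85.4
at [ 145.5 -633.3  231. ] yaw 12.9
d [ 37.23 -19.8   -1.89] a [-0.001  0.     0.641] rows>= 9
d [ 37.23 -19.79   8.21] a [-0.001  0.     0.641] rows>= 9
```

View pics/s1.png

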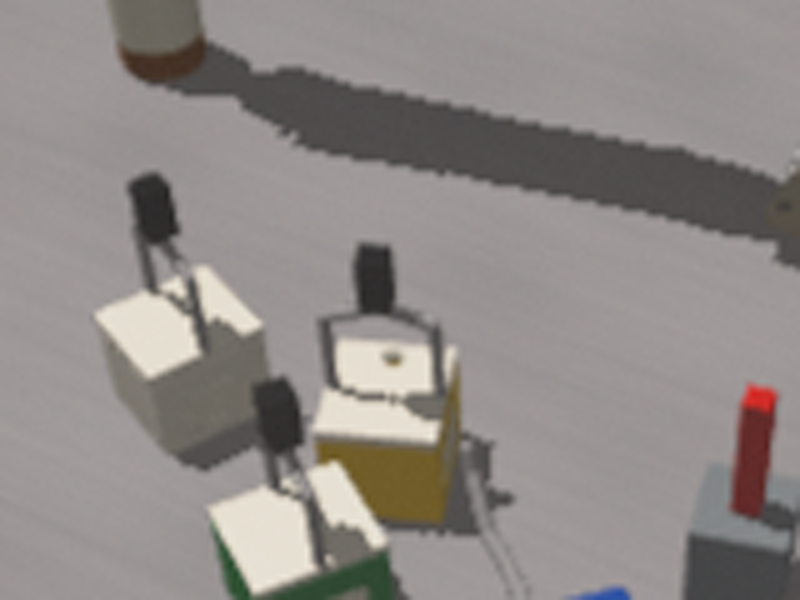

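The move was refused because every key is required. The tubs are unchanged: white tab at (231,121), yellow at (275,136). Sending it again with all keys.

>>> send_rows(
  series=[
    {"ax":0,"ay":0,"dx":37.2,"dy":-19.8,"dz":-1.9,"az":0.64,"hand":0},
    {"ax":0,"ay":0,"dx":37.2,"dy":-19.8,"dz":-1.9,"az":0.64,"hand":0},
    {"ax":0,"ay":0,"dx":37.2,"dy":-19.8,"dz":-1.9,"az":0.64,"hand":0},
    {"ax":0,"ay":0,"dx":37.2,"dy":-19.8,"dz":-1.9,"az":0.64,"hand":0},
    {"ax":0,"ay":0,"dx":37.2,"dy":-19.8,"dz":-1.9,"az":0.64,"hand":0},
    {"ax":0,"ay":0,"dx":37.2,"dy":-19.8,"dz":-1.9,"az":0.64,"hand":0},
    {"ax":0,"ay":0,"dx":37.2,"dy":-19.8,"dz":-1.9,"az":0.64,"hand":0},
    {"ax":0,"ay":0,"dx":37.2,"dy":-19.8,"dz":-1.9,"az":0.64,"hand":0},
    {"ax":0,"ay":0,"dx":37.2,"dy":-19.8,"dz":-1.9,"az":0.64,"hand":0},
    {"ax":0,"ay":0,"dx":37.2,"dy":-19.8,"dz":-1.9,"az":0.64,"hand":0},
  ],
)

```text
clock: 1.35
eef_pos: [467.9, -353.0, 250.3]
tool_rot: [-3.139, -0.001, -0.406]
force: [0.1, 0.3, 0.7]
width: 85.3
gripper_force: 0.0
```

```bash
python3 - <<'E'
from h import *
go((464,-357,250,-23.8),(464,-357,149,-23.8))
g=get_image("scene"); crop(g,200,80,360,200,5,"s2.png")
E
```

```text
t 1.4 q [ 0.47  0.52  0.21  1.68 -0.13  0.95 -1.25] F [0.1 0.3 0.7] w 85.3
at [ 467.9 -353.   250.3] yaw -23.3
d [-0.2   0.52  0.03] a [-0.003 -0.001  0.009] rows>= 1
d [-0.22  0.55 10.13] a [-0.003 -0.001  0.009] rows>= 3
```

View pics/s2.png

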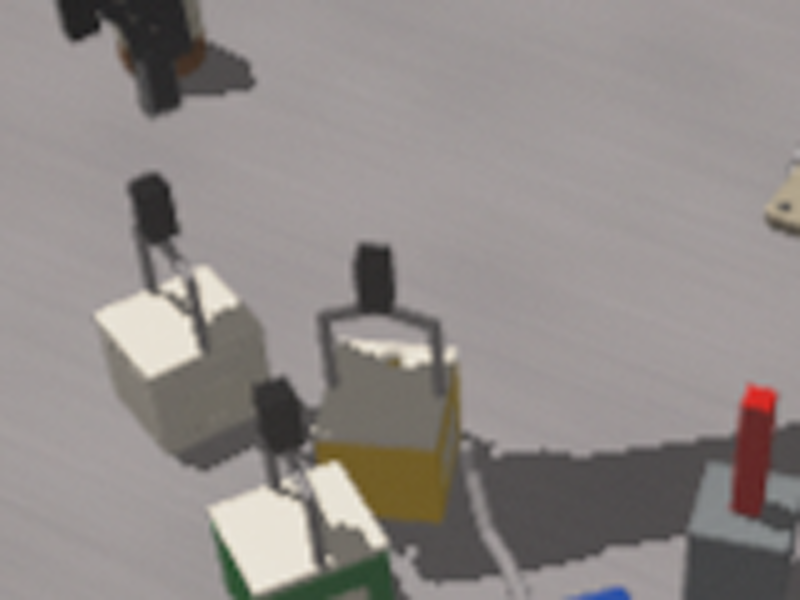

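White tub is unmoved (tab at (231,121)) with the gripper above it. Descending and gripping.

>>> send_rows(
  series=[
    {"ax":0,"ay":0,"dx":0,"dy":0,"dz":3.5,"az":0,"hand":0},
    {"ax":0,"ay":0,"dx":0,"dy":0,"dz":7,"az":0,"hand":0},
    {"ax":0,"ay":0,"dx":0,"dy":0,"dz":10,"az":0,"hand":0},
    {"ax":0,"ay":0,"dx":0,"dy":0,"dz":10,"az":0,"hand":0},
    {"ax":0,"ay":0,"dx":0,"dy":0,"dz":10,"az":0,"hand":0},
  ],
)

```text
clock: 1.9
eef_pos: [462.8, -358.7, 150.7]
tool_rot: [3.141, 0.001, -0.416]
force: [0.2, 0.1, 0.5]
width: 85.3
gripper_force: 0.0
```

```bash
python3 - <<'E'
from h import *
go((464,-357,150,-23.8))
S=get_image("scene");T=get_image("top")
for n,g in(("S",S),("T",T)): print(n,proj(g,(464,-357,164)),proj(g,read_state()["eef_pos"]))
a=cv2.resize(S["pixels"][90:160,190:290,::-1],None,fx=4,fy=4);b=cv2.resize(T["pixels"][210:280,400:500,::-1],None,fx=4,fy=4)
cv2.imwrite("pics/g1.png",np.hstack([a,b]))
E
```

```text
t 1.9 q [ 0.5   0.64  0.18  1.79 -0.16  0.73 -1.22] F [0.2 0.1 0.5] w 85.3
at [ 462.8 -358.7  150.7] yaw -23.9
d [ 0.05 -0.2   0.07] a [ 0.001  0.001 -0.001] rows>= 1
S [229.15638567 121.03120243] [229.31240705 123.99296642]
T [454.87119349 244.11374597] [454.10852766 244.16812369]
```

View pics/g1.png

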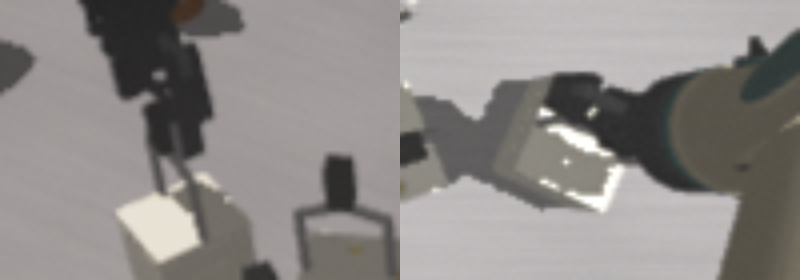

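The tab sits between the fingers at scene pixel (231,122), about 5 mm to +y of my estimate along the closing line. I'll shift dy by -0.5 cm and close.

>>> send_rows(
  series=[
    {"ax":0,"ay":0,"dx":0,"dy":-0.5,"dz":0,"az":0,"hand":0},
    {"ax":0,"ay":0,"dx":0,"dy":-0.5,"dz":0,"az":0,"hand":1},
    {"ax":0,"ay":0,"dx":0,"dy":-0.5,"dz":0,"az":0,"hand":1},
    {"ax":0,"ay":0,"dx":0,"dy":-0.5,"dz":0,"az":0,"hand":1},
    {"ax":0,"ay":0,"dx":0,"dy":-0.5,"dz":0,"az":0,"hand":1},
    {"ax":0,"ay":0,"dx":0,"dy":-0.5,"dz":0,"az":0,"hand":1},
    {"ax":0,"ay":0,"dx":0,"dy":-0.5,"dz":0,"az":0,"hand":1},
    {"ax":0,"ay":0,"dx":0,"dy":-0.5,"dz":0,"az":0,"hand":1},
  ],
)

```text
clock: 2.8
eef_pos: [465.5, -352.7, 150.1]
tool_rot: [3.141, 0.0, -0.414]
force: [-0.1, -1.0, -1.8]
width: 19.0
gripper_force: 60.2
```

```bash
python3 - <<'E'
from h import *
S=get_image("scene");T=get_image("top")
print("tab tri",tri([S,T],[(230.3,121.4),(452.7,244.5)]))
# yellow/green tabs from scene s2 crop centres
for n,c in (("yellow",(374,278)),("green",(278,415))):
    print(n,ray(S,(200+c[0]/5-.4,80+c[1]/5-.4),163.5)[:2])
th=np.radians(47.8); c=np.array([734.8,89.5])
P=lambda d:c-d*np.array([np.cos(th),np.sin(th)])
# TCP = base + 150ish ; peak underside = TCP z -13
go((464,-357,390,-23.8),(500,-330,390,-23.8),(*P(225),298,47.8),(*P(130),298,47.8),(*P(130),240,47.8))
E
```

```text
tab tri [ 463.31609921 -351.87291254  163.83090625]
yellow [ 451.35325224 -202.05273316]
green [ 572.88154147 -185.75618938]
t 2.9 q [ 0.49  0.64  0.18  1.79 -0.16  0.73 -1.23] F [-1.  -0.7 -1.7] w 19.5
at [ 465.6 -352.7  150.1] yaw -23.7
d [ 2.000e-02  4.600e-01 -2.399e+01] a [0.    0.    0.001] rows>= 5
d [  2.23  -3.47 -23.99] a [0.    0.    0.001] rows>= 5
d [ -0.29 -29.98 -14.79] a [-0.     0.    -1.249] rows>= 9
d [  2.72 -38.99 -14.79] a [-0.     0.    -1.249] rows>= 9
d [  2.72 -38.99  -8.99] a [-0.     0.    -1.249] rows>= 9
```

>>> send_rows(
  series=[
    {"ax":0,"ay":0,"dx":0,"dy":0,"dz":-1.5,"az":0,"hand":1},
    {"ax":0,"ay":0,"dx":0,"dy":0,"dz":-5,"az":0,"hand":1},
    {"ax":0,"ay":0,"dx":0,"dy":0,"dz":-9,"az":0,"hand":1},
    {"ax":0,"ay":0,"dx":0,"dy":0,"dz":-13,"az":0,"hand":1},
    {"ax":0,"ay":0,"dx":0,"dy":0,"dz":-17,"az":0,"hand":1},
    {"ax":0,"ay":0,"dx":0,"dy":0,"dz":-20.5,"az":0,"hand":1},
    {"ax":0,"ay":0,"dx":0,"dy":0,"dz":-22,"az":0,"hand":1},
    {"ax":0,"ay":0,"dx":0,"dy":0,"dz":-22,"az":0,"hand":1},
  ],
)

```text
clock: 3.7
eef_pos: [466.7, -353.1, 372.5]
tool_rot: [3.141, -0.005, -0.414]
force: [0.1, -0.8, -4.3]
width: 19.1
gripper_force: 59.9
```

>>> send_rows(
  series=[
    {"ax":0,"ay":0,"dx":0,"dy":-2.0,"dz":0,"az":-0.12,"hand":1},
    {"ax":0,"ay":0,"dx":0,"dy":-5,"dz":0,"az":-0.25,"hand":1},
    {"ax":0,"ay":0,"dx":0,"dy":-9,"dz":0,"az":-0.39,"hand":1},
    {"ax":0,"ay":0,"dx":0,"dy":-13,"dz":0,"az":-0.53,"hand":1},
    {"ax":0,"ay":0,"dx":0,"dy":-17,"dz":0,"az":-0.67,"hand":1},
    {"ax":0,"ay":0,"dx":0,"dy":-21,"dz":0,"az":-0.81,"hand":1},
    {"ax":0,"ay":0,"dx":-0.1,"dy":-25,"dz":0,"az":-0.95,"hand":1},
    {"ax":0,"ay":0,"dx":-0.2,"dy":-28,"dz":0,"az":-1.08,"hand":1},
    {"ax":0,"ay":0,"dx":-0.3,"dy":-30,"dz":0,"az":-1.2,"hand":1},
    {"ax":0,"ay":0,"dx":-0.3,"dy":-30,"dz":0,"az":-1.25,"hand":1},
  ],
)

```text
clock: 4.7
eef_pos: [583.8, -71.4, 367.8]
tool_rot: [-3.136, -0.001, 0.846]
force: [-0.8, 0.1, -3.3]
width: 19.0
gripper_force: 60.0
```

```bash
cat >> h.py <<'E'
th=np.radians(47.8)
P=lambda d:np.array([734.8,89.5])-d*np.array([np.cos(th),np.sin(th)])
E
python3 - <<'E'
from h import *
go((*P(225),296,47.8),(*P(130),296,47.8),(*P(130),240,47.8))
E
```

```text
t 4.7 q [ 0.16  0.42 -0.13  1.49  0.05  1.24 -0.7 ] F [-0.8  0.1 -3.3] w 19.0
at [583.8 -71.4 367.8] yaw 48.5
d [-0.45  0.41  7.18] a [-0.005 -0.001  0.012] rows>= 2
d [9.05 0.52 7.18] a [-0.005 -0.001  0.012] rows>= 3
d [ 9.05  0.56 12.78] a [-0.005 -0.001  0.012] rows>= 4
```

>>> send_rows(
  series=[
    {"ax":0,"ay":0,"dx":0,"dy":0,"dz":2,"az":0,"hand":1},
    {"ax":0,"ay":0,"dx":0,"dy":0,"dz":4.5,"az":0,"hand":1},
    {"ax":0,"ay":0,"dx":0,"dy":0,"dz":6.5,"az":0,"hand":1},
    {"ax":0,"ay":0,"dx":0,"dy":0,"dz":7.3,"az":0,"hand":1},
    {"ax":0,"ay":0,"dx":0,"dy":0,"dz":7.3,"az":0,"hand":1},
    {"ax":0,"ay":0,"dx":0,"dy":0,"dz":7.3,"az":0,"hand":1},
    {"ax":0,"ay":0,"dx":0,"dy":0,"dz":7.3,"az":0,"hand":1},
  ],
)

```text
clock: 5.4
eef_pos: [584.5, -76.8, 298.3]
tool_rot: [3.14, -0.001, 0.836]
force: [0.9, 0.7, -2.7]
width: 18.7
gripper_force: 59.9
```

```bash
python3 - <<'E'
from h import *
go((*P(225),296,47.8),(*P(130),296,47.8),(*P(130),240,47.8))
S=get_image("scene");T=get_image("top")
a=cv2.resize(S["pixels"][120:270,210:360,::-1],(400,400),interpolation=2);b=cv2.resize(T["pixels"][110:230,270:390,::-1],(400,400),interpolation=2)
cv2.imwrite("pics/h1.png",np.hstack([a,b]))
E
```

```text
t 5.4 q [ 0.16  0.47 -0.12  1.6   0.06  1.06 -0.71] F [ 0.9  0.7 -2.7] w 18.7
at [584.5 -76.8 298.3] yaw 47.9
d [-0.08 -0.04  0.23] a [ 0.002 -0.001  0.002] rows>= 1
d [ 9.42 -0.02  0.24] a [ 0.002 -0.001  0.002] rows>= 2
d [ 9.41 -0.03  5.84] a [ 0.002 -0.001  0.002] rows>= 3
```

View pics/h1.png

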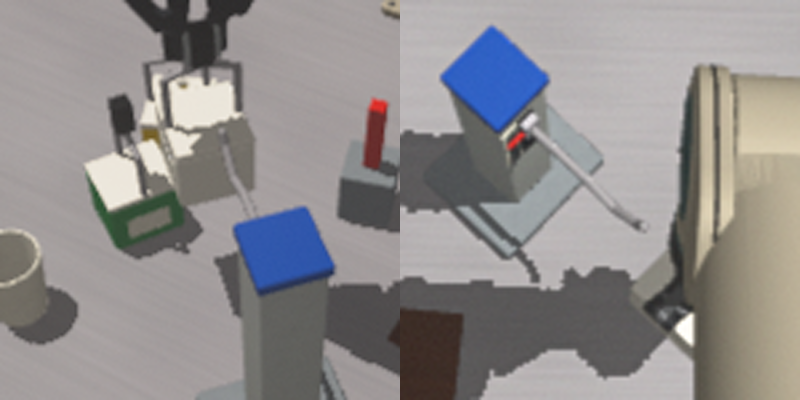

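White tub is held upright in front of the hook and aligned with it (scene crop tub at (210,130), hook tip at (225,140)). Threading it forward, then lowering.

>>> send_rows(
  series=[
    {"ax":0,"ay":0,"dx":1.5,"dy":0,"dz":0.1,"az":0,"hand":1},
    {"ax":0,"ay":0,"dx":3.5,"dy":0,"dz":0.1,"az":0,"hand":1},
    {"ax":0,"ay":0,"dx":6,"dy":0,"dz":0.1,"az":0,"hand":1},
    {"ax":0,"ay":0,"dx":8,"dy":0,"dz":0.1,"az":0,"hand":1},
    {"ax":0,"ay":0,"dx":9.2,"dy":0,"dz":0.1,"az":0,"hand":1},
    {"ax":0,"ay":0,"dx":9.4,"dy":0,"dz":0.1,"az":0,"hand":1},
    {"ax":0,"ay":0,"dx":9.4,"dy":0,"dz":0.1,"az":0,"hand":1},
    {"ax":0,"ay":0,"dx":9.4,"dy":0,"dz":0.1,"az":0,"hand":1},
  ],
)

```text
clock: 6.3
eef_pos: [646.3, -8.5, 296.3]
tool_rot: [3.141, 0.001, 0.834]
force: [-0.3, -0.7, -3.1]
width: 19.5
gripper_force: 60.0
```

>>> send_rows(
  series=[
    {"ax":0,"ay":0,"dx":0,"dy":0,"dz":1,"az":0,"hand":1},
    {"ax":0,"ay":0,"dx":0,"dy":0,"dz":2.5,"az":0,"hand":1},
    {"ax":0,"ay":0,"dx":0,"dy":0,"dz":3.5,"az":0,"hand":1},
    {"ax":0,"ay":0,"dx":0,"dy":0,"dz":4.5,"az":0,"hand":1},
    {"ax":0,"ay":0,"dx":0,"dy":0,"dz":5.2,"az":0,"hand":1},
    {"ax":0,"ay":0,"dx":0,"dy":0,"dz":5.7,"az":0,"hand":1},
    {"ax":0,"ay":0,"dx":0,"dy":0,"dz":5.7,"az":0,"hand":1},
    {"ax":0,"ay":0,"dx":0,"dy":0,"dz":5.7,"az":0,"hand":1},
  ],
)

```text
clock: 7.1
eef_pos: [647.2, -7.1, 239.9]
tool_rot: [3.141, -0.001, 0.836]
force: [0.4, 0.7, -0.2]
width: 18.9
gripper_force: 60.2
```

```bash
python3 - <<'E'
from h import *
go((*P(130),236,47.8))
E
```

```text
t 7.1 q [ 0.04  0.62 -0.12  1.51  0.08  1.01 -0.84] F [ 0.4  0.7 -0.2] w 18.9
at [647.2  -7.1 239.9] yaw 47.9
d [ 0.04 -0.    0.39] a [ 0.001 -0.001  0.002] rows>= 1
```

>>> send_rows(
  series=[
    {"ax":0,"ay":0,"dx":0,"dy":0,"dz":0.2,"az":0,"hand":1},
    {"ax":0,"ay":0,"dx":0,"dy":0,"dz":0.2,"az":0,"hand":0},
    {"ax":0,"ay":0,"dx":0,"dy":0,"dz":0.2,"az":0,"hand":0},
    {"ax":0,"ay":0,"dx":0,"dy":0,"dz":0.2,"az":0,"hand":0},
    {"ax":0,"ay":0,"dx":0,"dy":0,"dz":0.2,"az":0,"hand":0},
    {"ax":0,"ay":0,"dx":0,"dy":0,"dz":0.2,"az":0,"hand":0},
    {"ax":0,"ay":0,"dx":0,"dy":0,"dz":-1.5,"az":0,"hand":0},
    {"ax":0,"ay":0,"dx":0,"dy":0,"dz":-4,"az":0,"hand":0},
    {"ax":0,"ay":0,"dx":0,"dy":0,"dz":-6,"az":0,"hand":0},
    {"ax":0,"ay":0,"dx":0,"dy":0,"dz":-7,"az":0,"hand":0},
  ],
)

```text
clock: 8.1
eef_pos: [647.7, -7.1, 311.4]
tool_rot: [3.139, -0.002, 0.836]
force: [0.0, 0.3, 0.7]
width: 85.6
gripper_force: 0.0
```

```bash
python3 - <<'E'
from h import *
go((*P(130),236,47.8))
S=get_image("scene");T=get_image("top")
a=cv2.resize(S["pixels"][120:270,230:380,::-1],(400,400),interpolation=2);b=cv2.resize(T["pixels"][110:230,270:390,::-1],(400,400),interpolation=2)
cv2.imwrite("pics/h2.png",np.hstack([a,b]))
E
```

```text
t 8.1 q [ 0.04  0.56 -0.12  1.42  0.07  1.17 -0.83] F [0.  0.3 0.7] w 85.6
at [647.7  -7.1 311.4] yaw 47.9
d [-0.01 -0.05  7.54] a [ 0.002 -0.002  0.001] rows>= 2
```

View pics/h2.png

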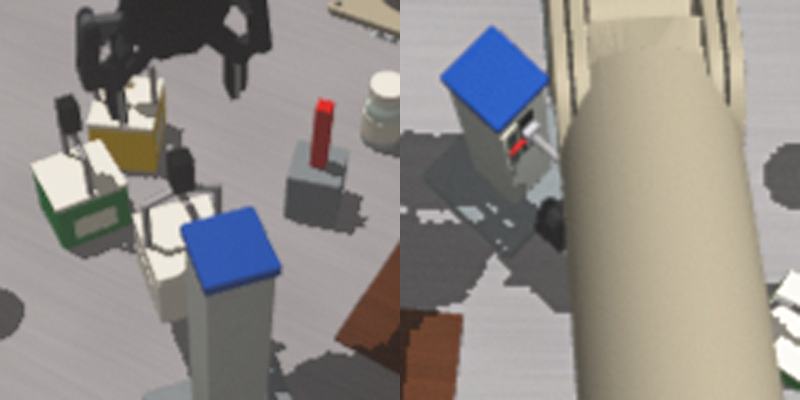

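>>> send_rows(
  series=[
    {"ax":0,"ay":0,"dx":0,"dy":0,"dz":0,"az":0,"hand":0},
    {"ax":0,"ay":0,"dx":0,"dy":0,"dz":0,"az":0,"hand":0},
    {"ax":0,"ay":0,"dx":0,"dy":0,"dz":0,"az":0,"hand":0},
    {"ax":0,"ay":0,"dx":0,"dy":0,"dz":0,"az":0,"hand":0},
    {"ax":0,"ay":0,"dx":0,"dy":0,"dz":0,"az":0,"hand":0},
    {"ax":0,"ay":0,"dx":0,"dy":0,"dz":0,"az":0,"hand":0},
    {"ax":0,"ay":0,"dx":0,"dy":0,"dz":0,"az":0,"hand":0},
    {"ax":0,"ay":0,"dx":0,"dy":0,"dz":0,"az":0,"hand":0},
    {"ax":0,"ay":0,"dx":0,"dy":0,"dz":0,"az":0,"hand":0},
    {"ax":0,"ay":0,"dx":0,"dy":0,"dz":0,"az":0,"hand":0},
  ],
)

```text
clock: 9.2
eef_pos: [646.9, -7.1, 309.4]
tool_rot: [3.141, -0.0, 0.836]
force: [1.6, -0.5, -0.8]
width: 85.3
gripper_force: 0.0
```

>>> send_rows(
  series=[
    {"ax":0,"ay":0,"dx":0,"dy":0,"dz":0,"az":0,"hand":0},
    {"ax":0,"ay":0,"dx":0,"dy":0,"dz":0,"az":0,"hand":0},
    {"ax":0,"ay":0,"dx":0,"dy":0,"dz":0,"az":0,"hand":0},
    {"ax":0,"ay":0,"dx":0,"dy":0,"dz":0,"az":0,"hand":0},
    {"ax":0,"ay":0,"dx":0,"dy":0,"dz":0,"az":0,"hand":0},
    {"ax":0,"ay":0,"dx":0,"dy":0,"dz":0,"az":0,"hand":0},
    {"ax":0,"ay":0,"dx":0,"dy":0,"dz":0,"az":0,"hand":0},
    {"ax":0,"ay":0,"dx":0,"dy":0,"dz":0,"az":0,"hand":0},
    {"ax":0,"ay":0,"dx":0,"dy":0,"dz":0,"az":0,"hand":0},
    {"ax":0,"ay":0,"dx":0,"dy":0,"dz":0,"az":0,"hand":0},
  ],
)

```text
clock: 10.2
eef_pos: [646.8, -7.1, 309.3]
tool_rot: [-3.142, 0.0, 0.836]
force: [0.7, -1.0, -0.7]
width: 85.8
gripper_force: 0.0
```

>>> send_rows(
  series=[
    {"ax":0,"ay":0,"dx":0,"dy":0,"dz":0,"az":0,"hand":0},
    {"ax":0,"ay":0,"dx":0,"dy":0,"dz":0,"az":0,"hand":0},
    {"ax":0,"ay":0,"dx":0,"dy":0,"dz":0,"az":0,"hand":0},
    {"ax":0,"ay":0,"dx":0,"dy":0,"dz":0,"az":0,"hand":0},
    {"ax":0,"ay":0,"dx":0,"dy":0,"dz":0,"az":0,"hand":0},
    {"ax":0,"ay":0,"dx":0,"dy":0,"dz":0,"az":0,"hand":0},
    {"ax":0,"ay":0,"dx":0,"dy":0,"dz":0,"az":0,"hand":0},
    {"ax":0,"ay":0,"dx":0,"dy":0,"dz":0,"az":0,"hand":0},
    {"ax":0,"ay":0,"dx":0,"dy":0,"dz":0,"az":0,"hand":0},
    {"ax":0,"ay":0,"dx":0,"dy":0,"dz":0,"az":0,"hand":0},
  ],
)

```text
clock: 11.2
eef_pos: [646.8, -7.1, 309.3]
tool_rot: [-3.142, -0.0, 0.836]
force: [0.8, -1.2, -0.0]
width: 85.3
gripper_force: 0.0
```

White hangs freely on the hook (tab at crop (180,165), bail seated). Checking that it hangs still and working out the next deltas.

```bash
python3 - <<'E'
from h import *
I=[get_image("scene")["pixels"][150:250,270:330].astype(int) for _ in range(8)]
print([int((abs(i-I[0]).max(2)>25).sum()) for i in I])
g=get_image("scene");p=g["pixels"].astype(int)
m=(p.max(2)<65); k=np.zeros_like(m); k[165:205,280:312]=m[165:205,280:312]; a=np.argwhere(k)
n,l,s,c=cv2.connectedComponentsWithStats(k.astype(np.uint8));i=1+np.argmax(s[1:,4]);print(c[i],s[i],"exp",proj(g,(*P(130),242-16+26.5)))
go((*P(130),238,47.8))
E
```

```text
[0, 0, 0, 0, 0, 0, 0, 0]
[297.37857143 183.74285714] [293 176  10  17 140] exp [296.56456663 181.83730461]
t 11.7 q [ 0.04  0.56 -0.12  1.42  0.07  1.17 -0.83] F [ 0.7  0.1 -0.4] w 85.2
at [646.8  -7.1 309.3] yaw 47.9
d [0.07 0.03 7.13] a [0.    0.    0.002] rows>= 2
```

>>> send_rows(
  series=[
    {"ax":0,"ay":0,"dx":0,"dy":0,"dz":3,"az":0,"hand":0},
    {"ax":0,"ay":0,"dx":0,"dy":0,"dz":6,"az":0,"hand":0},
    {"ax":0,"ay":0,"dx":0,"dy":0,"dz":7.2,"az":0,"hand":0},
    {"ax":0,"ay":0,"dx":0,"dy":0,"dz":7.2,"az":0,"hand":0},
    {"ax":0,"ay":0,"dx":0,"dy":0,"dz":7.2,"az":0,"hand":1},
    {"ax":0,"ay":0,"dx":0,"dy":0,"dz":7.2,"az":0,"hand":1},
    {"ax":0,"ay":0,"dx":0,"dy":0,"dz":7.2,"az":0,"hand":1},
    {"ax":0,"ay":0,"dx":0,"dy":0,"dz":7.2,"az":0,"hand":1},
    {"ax":0,"ay":0,"dx":0,"dy":0,"dz":7.2,"az":0,"hand":1},
    {"ax":0,"ay":0,"dx":0,"dy":0,"dz":7.2,"az":0,"hand":1},
  ],
)

```text
clock: 12.65
eef_pos: [647.2, -7.2, 237.7]
tool_rot: [3.141, -0.001, 0.836]
force: [0.8, -0.6, 0.3]
width: 18.9
gripper_force: 60.7
```

```bash
python3 - <<'E'
from h import *
go((*P(130),296,47.8),(*P(225),296,47.8))
E
```

```text
t 12.7 q [ 0.04  0.62 -0.12  1.52  0.08  1.01 -0.84] F [ 0.8 -0.6  0.3] w 18.9
at [647.2  -7.2 237.7] yaw 47.9
d [ 0.05 -0.   -5.83] a [ 0.001 -0.001  0.001] rows>= 2
d [-9.45 -0.02 -5.84] a [ 0.001 -0.001  0.001] rows>= 3
```

>>> send_rows(
  series=[
    {"ax":0,"ay":0,"dx":0,"dy":0,"dz":-1.5,"az":0,"hand":1},
    {"ax":0,"ay":0,"dx":0,"dy":0,"dz":-3.5,"az":0,"hand":1},
    {"ax":0,"ay":0,"dx":0,"dy":0,"dz":-5.5,"az":0,"hand":1},
    {"ax":0,"ay":0,"dx":0,"dy":0,"dz":-5.9,"az":0,"hand":1},
    {"ax":0,"ay":0,"dx":0,"dy":0,"dz":-5.9,"az":0,"hand":1},
    {"ax":0,"ay":0,"dx":-2,"dy":0,"dz":-5.9,"az":0,"hand":1},
    {"ax":0,"ay":0,"dx":-5,"dy":0,"dz":-5.9,"az":0,"hand":1},
    {"ax":0,"ay":0,"dx":-9,"dy":0,"dz":-5.9,"az":0,"hand":1},
    {"ax":0,"ay":0,"dx":-12,"dy":0,"dz":-5.9,"az":0,"hand":1},
    {"ax":0,"ay":0,"dx":-13,"dy":0,"dz":-5.9,"az":0,"hand":1},
  ],
)

```text
clock: 13.65
eef_pos: [555.9, -107.3, 294.7]
tool_rot: [-3.139, 0.005, 0.831]
force: [0.1, -1.6, -2.7]
width: 18.9
gripper_force: 60.2
```

```bash
python3 - <<'E'
from h import *
go((*P(260),370,47.8),(510,0,370,60),(530,385,370,86))
E
```

```text
t 13.7 q [ 0.22  0.44 -0.12  1.67  0.06  1.04 -0.66] F [ 0.1 -1.6 -2.7] w 18.9
at [ 555.9 -107.3  294.7] yaw 47.6
d [ 0.56  0.01 -7.53] a [-0.003  0.005 -0.003] rows>= 2
d [  4.79 -10.65  -7.53] a [-0.003  0.005 -0.216] rows>= 3
d [ 34.58 -35.12  -7.61] a [-0.004  0.004 -0.67 ] rows>= 10
```

>>> send_rows(
  series=[
    {"ax":0,"ay":0,"dx":0,"dy":0,"dz":-3,"az":0,"hand":1},
    {"ax":0,"ay":0,"dx":0,"dy":-1,"dz":-6,"az":0,"hand":1},
    {"ax":0,"ay":0,"dx":1,"dy":-3.5,"dz":-7.5,"az":0,"hand":1},
    {"ax":0,"ay":0,"dx":2.5,"dy":-7,"dz":-7.5,"az":-0.05,"hand":1},
    {"ax":0,"ay":0,"dx":5,"dy":-11,"dz":-7.5,"az":-0.1,"hand":1},
    {"ax":0,"ay":0,"dx":8,"dy":-14,"dz":-7.5,"az":-0.2,"hand":1},
    {"ax":0,"ay":0,"dx":11.2,"dy":-16.5,"dz":-7.5,"az":-0.3,"hand":1},
    {"ax":0,"ay":0,"dx":14.5,"dy":-19.2,"dz":-7.5,"az":-0.4,"hand":1},
    {"ax":0,"ay":0,"dx":18,"dy":-22,"dz":-7.5,"az":-0.5,"hand":1},
    {"ax":0,"ay":0,"dx":20,"dy":-23.5,"dz":-7.5,"az":-0.6,"hand":1},
  ],
)

```text
clock: 14.65
eef_pos: [517.9, 207.8, 370.2]
tool_rot: [-3.139, -0.003, 1.445]
force: [-0.2, 1.0, -3.5]
width: 18.8
gripper_force: 60.3
```

```bash
python3 - <<'E'
from h import *
go((530,385,370,86),(530,385,160,86))
E
```

```text
t 14.7 q [-0.19  0.39 -0.36  1.56  0.14  1.22 -0.69] F [-0.2  1.  -3.5] w 18.8
at [517.9 207.8 370.2] yaw 82.8
d [17.73 -1.02  0.07] a [-0.003 -0.003 -0.056] rows>= 4
d [17.68 -0.96 21.07] a [-0.003 -0.003 -0.056] rows>= 6
```

>>> send_rows(
  series=[
    {"ax":0,"ay":0,"dx":3,"dy":-0.2,"dz":0,"az":-0.03,"hand":1},
    {"ax":0,"ay":0,"dx":7,"dy":-0.5,"dz":0,"az":-0.06,"hand":1},
    {"ax":0,"ay":0,"dx":11,"dy":-1,"dz":0,"az":-0.06,"hand":1},
    {"ax":0,"ay":0,"dx":15,"dy":-1.3,"dz":1,"az":-0.06,"hand":1},
    {"ax":0,"ay":0,"dx":18,"dy":-1.5,"dz":4,"az":-0.06,"hand":1},
    {"ax":0,"ay":0,"dx":18.2,"dy":-1.5,"dz":8,"az":-0.06,"hand":1},
    {"ax":0,"ay":0,"dx":18.2,"dy":-1.5,"dz":12,"az":-0.06,"hand":1},
    {"ax":0,"ay":0,"dx":18.2,"dy":-1.5,"dz":16,"az":-0.06,"hand":1},
    {"ax":0,"ay":0,"dx":18.2,"dy":-1.5,"dz":19,"az":-0.06,"hand":1},
    {"ax":0,"ay":0,"dx":18.2,"dy":-1.5,"dz":20,"az":-0.06,"hand":1},
  ],
)

```text
clock: 15.65
eef_pos: [526.3, 383.0, 166.1]
tool_rot: [-3.135, 0.006, 1.497]
force: [-0.6, -0.3, -3.3]
width: 18.9
gripper_force: 60.2
```

>>> send_rows(
  series=[
    {"ax":0,"ay":0,"dx":0,"dy":0,"dz":0.5,"az":0,"hand":1},
    {"ax":0,"ay":0,"dx":0,"dy":0,"dz":0.9,"az":0,"hand":1},
    {"ax":0,"ay":0,"dx":0,"dy":0,"dz":1.2,"az":0,"hand":1},
    {"ax":0,"ay":0,"dx":0,"dy":0,"dz":1.2,"az":0,"hand":1},
    {"ax":0,"ay":0,"dx":0,"dy":0,"dz":1.2,"az":0,"hand":1},
  ],
)

```text
clock: 16.15
eef_pos: [529.5, 385.1, 160.4]
tool_rot: [3.14, -0.001, 1.496]
force: [0.4, 0.5, -2.8]
width: 19.1
gripper_force: 60.3
```

```bash
python3 - <<'E'
from h import *
go((530,385,156,86))
E
```

```text
t 16.1 q [-0.48  0.73 -0.33  1.57  0.28  0.89 -0.99] F [ 0.4  0.5 -2.8] w 19.1
at [529.5 385.1 160.4] yaw 85.7
d [-0.01  0.05  0.44] a [ 0.001 -0.001 -0.005] rows>= 1
```

>>> send_rows(
  series=[
    {"ax":0,"ay":0,"dx":0,"dy":0,"dz":0.2,"az":0,"hand":1},
    {"ax":0,"ay":0,"dx":0,"dy":0,"dz":0.4,"az":0,"hand":1},
    {"ax":0,"ay":0,"dx":0,"dy":0,"dz":0.4,"az":0,"hand":1},
    {"ax":0,"ay":0,"dx":0,"dy":0,"dz":0.4,"az":0,"hand":1},
  ],
)

```text
clock: 16.55
eef_pos: [530.4, 385.7, 159.8]
tool_rot: [3.138, -0.003, 1.495]
force: [-2.5, -2.8, 17.1]
width: 18.8
gripper_force: 63.0
```

>>> send_rows(
  series=[
    {"ax":0,"ay":0,"dx":0,"dy":0,"dz":-0.2,"az":0,"hand":1},
    {"ax":0,"ay":0,"dx":0,"dy":0,"dz":-0.3,"az":0,"hand":0},
    {"ax":0,"ay":0,"dx":0,"dy":0,"dz":-0.3,"az":0,"hand":0},
    {"ax":0,"ay":0,"dx":0,"dy":0,"dz":-0.3,"az":0,"hand":0},
    {"ax":0,"ay":0,"dx":0,"dy":0,"dz":-0.3,"az":0,"hand":0},
    {"ax":0,"ay":0,"dx":0,"dy":0,"dz":-0.3,"az":0,"hand":0},
    {"ax":0,"ay":0,"dx":0,"dy":0,"dz":-3,"az":0,"hand":0},
    {"ax":0,"ay":0,"dx":0,"dy":0,"dz":-7,"az":0,"hand":0},
    {"ax":0,"ay":0,"dx":0,"dy":0,"dz":-11,"az":0,"hand":0},
    {"ax":0,"ay":0,"dx":0,"dy":0,"dz":-12.5,"az":0,"hand":0},
  ],
)

```text
clock: 17.55
eef_pos: [530.4, 386.4, 284.8]
tool_rot: [3.137, -0.005, 1.496]
force: [-0.4, 0.6, 0.9]
width: 85.0
gripper_force: 0.0
```

```bash
cat >> m.py <<'E'
def lid(T,R):
    p=T["pixels"].astype(int); m=roi(p.min(2)>205,*R); pts=np.argwhere(m)[:,::-1]; return rect(T,pts,74),len(pts)
def tab(S,R,z=163.5):
    "black tab in the scene view: lowest-z fit by ray at tab centre"
    p=S["pixels"].astype(int); k=hullpts(roi(p.max(2)<65,*R),amin=30)
    return [(np.round(a[0],1),len(a[1]),np.round(ray(S,a[0],z)[:2],1)) for a in k]
E
python3 - <<'E'
from m import *
T=get_image("top");S=get_image("scene")
print("green",lid(T,(366,186,412,230)),"yellow",lid(T,(368,226,414,270)))
print("green tab",tab(S,(245,145,270,175)),"yellow",tab(S,(262,120,290,148)))
go((573,-186,290,-33),(573,-186,150,-33))
cv2.imwrite("pics/r1.png",cv2.resize(np.hstack([S["pixels"][100:300,200:500,::-1],T["pixels"][150:350,180:430,::-1]]),None,fx=1.45,fy=1.45))
E
```

```text
green (((573.5424194335938, -188.33407592773438), (78.97957611083984, 86.03922271728516), 57.243106842041016), 386) yellow (((453.2726135253906, -204.90939331054688), (89.56066131591797, 80.87709045410156), 22.742359161376953), 474)
green tab [(array([255.4, 162.9]), 89, array([ 573.5, -184.5]))] yellow [(array([274.7, 135.8]), 77, array([ 453.1, -199.9]))]
t 17.6 q [-0.46  0.61 -0.37  1.43  0.23  1.14 -0.94] F [ 0.1 -0.2  0.7] w 85.3
at [530.2 386.  283.3] yaw 85.7
d [-56.72   8.56  -0.86] a [-2.000e-03 -7.000e-03  2.072e+00] rows>= 14
d [-56.77   8.51  13.14] a [-2.000e-03 -7.000e-03  2.072e+00] rows>= 14
```

View pics/r1.png

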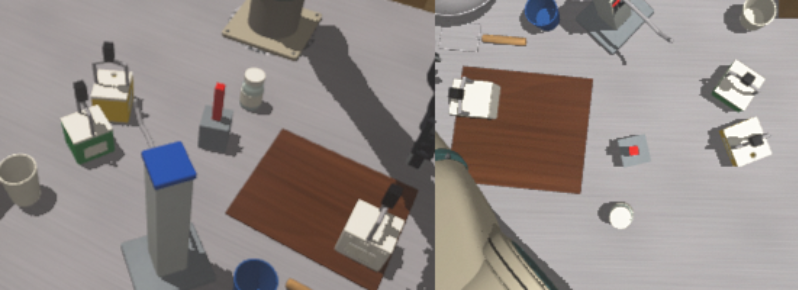

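White stands upright on the tray (scene crop (370,230)); green and yellow are unmoved. Moving to green.

>>> send_rows(
  series=[
    {"ax":0,"ay":0,"dx":0,"dy":0,"dz":-3,"az":0.05,"hand":0},
    {"ax":0,"ay":0,"dx":-3,"dy":0,"dz":-6,"az":0.15,"hand":0},
    {"ax":0,"ay":0,"dx":-7.5,"dy":0,"dz":-6,"az":0.28,"hand":0},
    {"ax":0,"ay":0,"dx":-12,"dy":0,"dz":-6,"az":0.42,"hand":0},
    {"ax":0,"ay":0,"dx":-16.5,"dy":0,"dz":-6,"az":0.56,"hand":0},
    {"ax":0,"ay":0,"dx":-21,"dy":0,"dz":-6,"az":0.7,"hand":0},
    {"ax":0,"ay":0,"dx":-25.5,"dy":0,"dz":-6,"az":0.84,"hand":0},
    {"ax":0,"ay":0,"dx":-30,"dy":-0.5,"dz":-6,"az":0.98,"hand":0},
    {"ax":0,"ay":0,"dx":-31,"dy":-0.7,"dz":-6,"az":1.1,"hand":0},
    {"ax":0,"ay":0,"dx":-31,"dy":-0.7,"dz":-6,"az":1.1,"hand":0},
  ],
)

```text
clock: 18.65
eef_pos: [497.9, 73.3, 339.1]
tool_rot: [3.141, 0.003, 0.391]
force: [-0.1, 0.7, 0.3]
width: 85.4
gripper_force: 0.0
```

```bash
python3 - <<'E'
from h import *
go((520,-50,340,-10),(573.5,-185.5,290,-32.8),(573.5,-185.5,150,-32.8))
E
```

```text
t 18.6 q [-0.14  0.3  -0.08  1.76  0.03  1.08 -1.41] F [-0.1  0.7  0.3] w 85.4
at [497.9  73.3 339.1] yaw 22.4
d [-2.65 12.25 -0.08] a [0.002 0.003 0.565] rows>= 4
d [-2.85 26.81  4.93] a [0.002 0.002 0.963] rows>= 7
d [-2.81 26.8  18.93] a [0.002 0.002 0.963] rows>= 7
```

>>> send_rows(
  series=[
    {"ax":0,"ay":0,"dx":-0.7,"dy":3.5,"dz":0,"az":0.14,"hand":0},
    {"ax":0,"ay":0,"dx":-1.7,"dy":8,"dz":0,"az":0.28,"hand":0},
    {"ax":0,"ay":0,"dx":-2.7,"dy":12.3,"dz":0,"az":0.42,"hand":0},
    {"ax":0,"ay":0,"dx":-2.8,"dy":17,"dz":1,"az":0.56,"hand":0},
    {"ax":0,"ay":0,"dx":-2.8,"dy":21.5,"dz":3,"az":0.7,"hand":0},
    {"ax":0,"ay":0,"dx":-2.8,"dy":25.5,"dz":5,"az":0.84,"hand":0},
    {"ax":0,"ay":0,"dx":-2.8,"dy":26.8,"dz":7,"az":0.96,"hand":0},
    {"ax":0,"ay":0,"dx":-2.8,"dy":26.8,"dz":9,"az":0.96,"hand":0},
    {"ax":0,"ay":0,"dx":-2.8,"dy":26.8,"dz":9,"az":0.96,"hand":0},
    {"ax":0,"ay":0,"dx":-2.8,"dy":26.8,"dz":9,"az":0.96,"hand":0},
  ],
)

```text
clock: 19.65
eef_pos: [576.7, -180.1, 249.5]
tool_rot: [-3.141, 0.002, -0.56]
force: [0.4, 0.7, 0.2]
width: 85.7
gripper_force: 0.0
```

```bash
python3 - <<'E'
from m import *
S=get_image("scene")
print("green tab",tab(S,(245,145,270,175)),"yellow",tab(S,(262,120,290,148)))
go((573.5,-185.5,150,-32.8))
E
```

```text
green tab [(array([255.4, 162.9]), 93, array([ 573.4, -184.7]))] yellow [(array([263. , 131.8]), 68, array([ 455. , -239.6])), (array([274.7, 135.8]), 78, array([ 453.4, -199.8]))]
t 19.7 q [ 0.13  0.55  0.2   1.63 -0.12  0.97 -1.76] F [1.5 0.5 0.1] w 85.5
at [ 577.2 -180.5  250.5] yaw -32.1
d [-0.05  0.63 10.05] a [-0.001 -0.     0.012] rows>= 3
```

>>> send_rows(
  series=[
    {"ax":0,"ay":0,"dx":0,"dy":0.3,"dz":3,"az":0,"hand":0},
    {"ax":0,"ay":0,"dx":0,"dy":0.3,"dz":7,"az":0,"hand":0},
    {"ax":0,"ay":0,"dx":0,"dy":0.3,"dz":10,"az":0,"hand":0},
    {"ax":0,"ay":0,"dx":0,"dy":0.3,"dz":10,"az":0,"hand":0},
    {"ax":0,"ay":0,"dx":0,"dy":0.3,"dz":10,"az":0,"hand":0},
    {"ax":0,"ay":0,"dx":0,"dy":0.3,"dz":10,"az":0,"hand":0},
  ],
)

```text
clock: 20.3
eef_pos: [576.6, -184.7, 152.8]
tool_rot: [-3.14, -0.004, -0.563]
force: [0.5, -0.3, 0.1]
width: 85.2
gripper_force: 0.0
```

```bash
python3 - <<'E'
from m import *
go((573.5,-185.5,150,-32.8))
E
```

```text
t 20.3 q [ 0.16  0.66  0.17  1.73 -0.15  0.76 -1.73] F [ 0.5 -0.3  0.1] w 85.2
at [ 576.6 -184.7  152.8] yaw -32.3
d [-0.22  0.23  0.28] a [-0.001 -0.004  0.009] rows>= 1
```

>>> send_rows(
  series=[
    {"ax":0,"ay":0,"dx":-0.2,"dy":0.2,"dz":0.3,"az":0,"hand":0},
    {"ax":0,"ay":0,"dx":-0.2,"dy":0.2,"dz":0.3,"az":0,"hand":0},
    {"ax":0,"ay":0,"dx":-0.2,"dy":0.2,"dz":0.3,"az":0,"hand":1},
    {"ax":0,"ay":0,"dx":-0.2,"dy":0.2,"dz":0.3,"az":0,"hand":1},
    {"ax":0,"ay":0,"dx":-0.2,"dy":0.2,"dz":0.3,"az":0,"hand":1},
    {"ax":0,"ay":0,"dx":-0.2,"dy":0.2,"dz":0.3,"az":0,"hand":1},
    {"ax":0,"ay":0,"dx":-0.2,"dy":0.2,"dz":0.3,"az":0,"hand":1},
    {"ax":0,"ay":0,"dx":-0.2,"dy":0.2,"dz":0.3,"az":0,"hand":1},
    {"ax":0,"ay":0,"dx":-0.2,"dy":0.2,"dz":0.3,"az":0,"hand":1},
  ],
)

```text
clock: 21.2
eef_pos: [571.9, -185.4, 147.3]
tool_rot: [3.141, -0.0, -0.564]
force: [-0.8, -1.1, 0.0]
width: 19.3
gripper_force: 59.1
```

```bash
python3 - <<'E'
from m import *
go((573.5,-185.5,300,-32.8),(*P(240),300,47.8))
E
```

```text
t 21.2 q [ 0.16  0.67  0.17  1.74 -0.15  0.75 -1.73] F [-0.8 -1.1  0. ] w 19.3
at [ 571.9 -185.4  147.3] yaw -32.3
d [  0.14  -0.07 -15.27] a [ 0.    -0.     0.008] rows>= 4
d [ -5.05  -8.29 -15.27] a [ 0.     0.    -1.399] rows>= 10
```

>>> send_rows(
  series=[
    {"ax":0,"ay":0,"dx":0,"dy":0,"dz":-1.5,"az":0,"hand":1},
    {"ax":0,"ay":0,"dx":0,"dy":0,"dz":-4.5,"az":0,"hand":1},
    {"ax":0,"ay":0,"dx":0,"dy":0,"dz":-8,"az":0,"hand":1},
    {"ax":0,"ay":0,"dx":0,"dy":0,"dz":-11.5,"az":0,"hand":1},
    {"ax":0,"ay":0,"dx":0,"dy":0,"dz":-14,"az":0,"hand":1},
    {"ax":0,"ay":0,"dx":0,"dy":0,"dz":-14.6,"az":0,"hand":1},
    {"ax":0,"ay":0,"dx":0,"dy":0,"dz":-14.6,"az":0,"hand":1},
  ],
)

```text
clock: 21.9
eef_pos: [572.0, -184.8, 293.2]
tool_rot: [-3.141, -0.0, -0.564]
force: [0.6, -0.6, -3.5]
width: 19.1
gripper_force: 59.1
```

>>> send_rows(
  series=[
    {"ax":0,"ay":0,"dx":-0.3,"dy":-0.5,"dz":0,"az":-0.14,"hand":1},
    {"ax":0,"ay":0,"dx":-0.8,"dy":-1.3,"dz":0,"az":-0.28,"hand":1},
    {"ax":0,"ay":0,"dx":-1.4,"dy":-2.2,"dz":0,"az":-0.42,"hand":1},
    {"ax":0,"ay":0,"dx":-2,"dy":-3.2,"dz":0,"az":-0.56,"hand":1},
    {"ax":0,"ay":0,"dx":-2.6,"dy":-4.2,"dz":0,"az":-0.7,"hand":1},
    {"ax":0,"ay":0,"dx":-3.2,"dy":-5.2,"dz":0,"az":-0.84,"hand":1},
    {"ax":0,"ay":0,"dx":-3.8,"dy":-6.2,"dz":0,"az":-0.98,"hand":1},
    {"ax":0,"ay":0,"dx":-4.4,"dy":-7.2,"dz":0,"az":-1.12,"hand":1},
    {"ax":0,"ay":0,"dx":-4.8,"dy":-8,"dz":0,"az":-1.26,"hand":1},
    {"ax":0,"ay":0,"dx":-5,"dy":-8.3,"dz":0,"az":-1.4,"hand":1},
  ],
)

```text
clock: 22.9
eef_pos: [572.8, -86.3, 290.6]
tool_rot: [-3.137, 0.002, 0.844]
force: [-0.7, 0.2, -2.5]
width: 19.5
gripper_force: 58.9
```

>>> send_rows(
  series=[
    {"ax":0,"ay":0,"dx":0,"dy":0,"dz":0,"az":0,"hand":1},
    {"ax":0,"ay":0,"dx":0,"dy":0,"dz":0,"az":0,"hand":1},
    {"ax":0,"ay":0,"dx":0,"dy":0,"dz":0,"az":0,"hand":1},
    {"ax":0,"ay":0,"dx":0,"dy":0,"dz":0,"az":0,"hand":1},
  ],
)

```text
clock: 23.3
eef_pos: [573.9, -88.6, 292.9]
tool_rot: [-3.141, 0.001, 0.834]
force: [1.2, 0.4, -3.4]
width: 19.2
gripper_force: 58.9
```

```bash
python3 - <<'E'
from m import *
go((*P(130),293,47.8),(*P(130),230,47.8))
E
```

```text
t 23.3 q [ 0.21  0.47 -0.16  1.63  0.09  1.05 -0.71] F [ 1.2  0.4 -3.4] w 19.2
at [573.9 -88.6 292.9] yaw 47.8
d [11.   -0.05 -0.02] a [-0.     0.001 -0.   ] rows>= 3
d [11.01 -0.04  6.28] a [-0.     0.001 -0.   ] rows>= 3
```

>>> send_rows(
  series=[
    {"ax":0,"ay":0,"dx":1.5,"dy":0,"dz":0,"az":0,"hand":1},
    {"ax":0,"ay":0,"dx":4,"dy":0,"dz":0,"az":0,"hand":1},
    {"ax":0,"ay":0,"dx":7,"dy":0,"dz":0,"az":0,"hand":1},
    {"ax":0,"ay":0,"dx":9.5,"dy":0,"dz":0,"az":0,"hand":1},
    {"ax":0,"ay":0,"dx":10.8,"dy":0,"dz":0,"az":0,"hand":1},
    {"ax":0,"ay":0,"dx":11,"dy":0,"dz":0,"az":0,"hand":1},
    {"ax":0,"ay":0,"dx":11,"dy":0,"dz":0,"az":0,"hand":1},
    {"ax":0,"ay":0,"dx":11,"dy":0,"dz":0,"az":0,"hand":1},
  ],
)

```text
clock: 24.1
eef_pos: [647.2, -8.3, 293.3]
tool_rot: [3.141, 0.002, 0.834]
force: [0.2, -0.1, -3.2]
width: 19.3
gripper_force: 59.0
```

>>> send_rows(
  series=[
    {"ax":0,"ay":0,"dx":0,"dy":0,"dz":1,"az":0,"hand":1},
    {"ax":0,"ay":0,"dx":0,"dy":0,"dz":2.5,"az":0,"hand":1},
    {"ax":0,"ay":0,"dx":0,"dy":0,"dz":3.5,"az":0,"hand":1},
    {"ax":0,"ay":0,"dx":0,"dy":0,"dz":4.5,"az":0,"hand":1},
    {"ax":0,"ay":0,"dx":0,"dy":0,"dz":5.4,"az":0,"hand":1},
    {"ax":0,"ay":0,"dx":0,"dy":0,"dz":6.1,"az":0,"hand":1},
    {"ax":0,"ay":0,"dx":0,"dy":0,"dz":6.1,"az":0,"hand":1},
    {"ax":0,"ay":0,"dx":0,"dy":0,"dz":6.1,"az":0,"hand":1},
    {"ax":0,"ay":0,"dx":0,"dy":0,"dz":6.1,"az":0,"hand":1},
  ],
)

```text
clock: 25.0
eef_pos: [647.5, -7.3, 232.7]
tool_rot: [3.141, 0.001, 0.835]
force: [-3.0, -2.6, 0.4]
width: 19.4
gripper_force: 59.4
```

```bash
python3 - <<'E'
from m import *
go((*P(130),230,47.8))
print(np.mean([read_state()["force"] for _ in range(3)],0))
E
```

```text
t 25.0 q [ 0.06  0.63 -0.16  1.52  0.11  1.01 -0.86] F [-3.  -2.6  0.4] w 19.4
at [647.5  -7.3 232.7] yaw 47.9
d [ 0.03 -0.03  0.27] a [0.    0.001 0.001] rows>= 1
[-2.98302376 -2.6395531   0.3693498 ]
```

>>> send_rows(
  series=[
    {"ax":0,"ay":0,"dx":-0.2,"dy":0,"dz":0,"az":0,"hand":1},
    {"ax":0,"ay":0,"dx":-0.3,"dy":0,"dz":0,"az":0,"hand":1},
    {"ax":0,"ay":0,"dx":-0.3,"dy":0,"dz":0,"az":0,"hand":1},
    {"ax":0,"ay":0,"dx":-0.3,"dy":0,"dz":0,"az":0,"hand":1},
  ],
)

```text
clock: 25.4
eef_pos: [646.8, -8.2, 232.9]
tool_rot: [3.14, -0.002, 0.836]
force: [0.6, -0.7, -0.0]
width: 19.4
gripper_force: 59.5
```

Side load is gone, so releasing, rising and waiting.

>>> send_rows(
  series=[
    {"ax":0,"ay":0,"dx":0,"dy":0,"dz":0,"az":0,"hand":0},
    {"ax":0,"ay":0,"dx":0,"dy":0,"dz":0,"az":0,"hand":0},
    {"ax":0,"ay":0,"dx":0,"dy":0,"dz":0,"az":0,"hand":0},
    {"ax":0,"ay":0,"dx":0,"dy":0,"dz":0,"az":0,"hand":0},
    {"ax":0,"ay":0,"dx":0,"dy":0,"dz":0,"az":0,"hand":0},
    {"ax":0,"ay":0,"dx":0,"dy":0,"dz":-1.5,"az":0,"hand":0},
    {"ax":0,"ay":0,"dx":0,"dy":0,"dz":-4,"az":0,"hand":0},
    {"ax":0,"ay":0,"dx":0,"dy":0,"dz":-6,"az":0,"hand":0},
    {"ax":0,"ay":0,"dx":0,"dy":0,"dz":-7,"az":0,"hand":0},
    {"ax":0,"ay":0,"dx":0,"dy":0,"dz":-7,"az":0,"hand":0},
  ],
)

```text
clock: 26.4
eef_pos: [646.6, -8.8, 303.8]
tool_rot: [3.139, -0.002, 0.836]
force: [0.2, 0.2, 0.5]
width: 85.5
gripper_force: 0.0
```

>>> send_rows(
  series=[
    {"ax":0,"ay":0,"dx":0,"dy":0,"dz":0,"az":0,"hand":0},
    {"ax":0,"ay":0,"dx":0,"dy":0,"dz":0,"az":0,"hand":0},
    {"ax":0,"ay":0,"dx":0,"dy":0,"dz":0,"az":0,"hand":0},
    {"ax":0,"ay":0,"dx":0,"dy":0,"dz":0,"az":0,"hand":0},
    {"ax":0,"ay":0,"dx":0,"dy":0,"dz":0,"az":0,"hand":0},
    {"ax":0,"ay":0,"dx":0,"dy":0,"dz":0,"az":0,"hand":0},
    {"ax":0,"ay":0,"dx":0,"dy":0,"dz":0,"az":0,"hand":0},
    {"ax":0,"ay":0,"dx":0,"dy":0,"dz":0,"az":0,"hand":0},
    {"ax":0,"ay":0,"dx":0,"dy":0,"dz":0,"az":0,"hand":0},
    {"ax":0,"ay":0,"dx":0,"dy":0,"dz":0,"az":0,"hand":0},
  ],
)

```text
clock: 27.4
eef_pos: [645.9, -8.8, 302.4]
tool_rot: [3.142, -0.0, 0.836]
force: [0.4, -0.2, 0.0]
width: 85.5
gripper_force: 0.0
```

>>> send_rows(
  series=[
    {"ax":0,"ay":0,"dx":0,"dy":0,"dz":0,"az":0,"hand":0},
    {"ax":0,"ay":0,"dx":0,"dy":0,"dz":0,"az":0,"hand":0},
    {"ax":0,"ay":0,"dx":0,"dy":0,"dz":0,"az":0,"hand":0},
    {"ax":0,"ay":0,"dx":0,"dy":0,"dz":0,"az":0,"hand":0},
    {"ax":0,"ay":0,"dx":0,"dy":0,"dz":0,"az":0,"hand":0},
    {"ax":0,"ay":0,"dx":0,"dy":0,"dz":0,"az":0,"hand":0},
    {"ax":0,"ay":0,"dx":0,"dy":0,"dz":0,"az":0,"hand":0},
    {"ax":0,"ay":0,"dx":0,"dy":0,"dz":0,"az":0,"hand":0},
    {"ax":0,"ay":0,"dx":0,"dy":0,"dz":0,"az":0,"hand":0},
    {"ax":0,"ay":0,"dx":0,"dy":0,"dz":0,"az":0,"hand":0},
  ],
)

```text
clock: 28.4
eef_pos: [645.9, -8.8, 302.3]
tool_rot: [3.142, -0.0, 0.836]
force: [-0.5, -0.9, -0.7]
width: 85.0
gripper_force: 0.0
```

>>> send_rows(
  series=[
    {"ax":0,"ay":0,"dx":0,"dy":0,"dz":0,"az":0,"hand":0},
    {"ax":0,"ay":0,"dx":0,"dy":0,"dz":0,"az":0,"hand":0},
    {"ax":0,"ay":0,"dx":0,"dy":0,"dz":0,"az":0,"hand":0},
    {"ax":0,"ay":0,"dx":0,"dy":0,"dz":0,"az":0,"hand":0},
    {"ax":0,"ay":0,"dx":0,"dy":0,"dz":0,"az":0,"hand":0},
    {"ax":0,"ay":0,"dx":0,"dy":0,"dz":0,"az":0,"hand":0},
    {"ax":0,"ay":0,"dx":0,"dy":0,"dz":0,"az":0,"hand":0},
    {"ax":0,"ay":0,"dx":0,"dy":0,"dz":0,"az":0,"hand":0},
    {"ax":0,"ay":0,"dx":0,"dy":0,"dz":0,"az":0,"hand":0},
    {"ax":0,"ay":0,"dx":0,"dy":0,"dz":0,"az":0,"hand":0},
  ],
)

```text
clock: 29.4
eef_pos: [645.9, -8.8, 302.3]
tool_rot: [-3.142, -0.0, 0.836]
force: [0.4, 0.3, 0.3]
width: 85.5
gripper_force: 0.0
```

```bash
cat > still.py <<'E'
from m import *
I=[get_image("scene")["pixels"][150:250,270:330].astype(int) for _ in range(8)]
print([int((abs(i-I[0]).max(2)>25).sum()) for i in I])
S=get_image("scene"); print(tab(S,(280,165,312,205)),"exp dip17",proj(S,(*P(130),242-16+26.5)))
go((*P(130),235,47.8))
E
python3 still.py
```

```text
[0, 0, 0, 0, 0, 0, 0, 0]
[(array([297.5, 184. ]), 143, array([584.6, -44.7]))] exp dip17 [296.56456663 181.83730461]
t 29.9 q [ 0.07  0.56 -0.17  1.43  0.1   1.15 -0.85] F [ 0.4 -0.2  1.1] w 85.7
at [645.9  -8.8 302.3] yaw 47.9
d [ 0.26 -0.02  6.73] a [ 0.    -0.     0.001] rows>= 2
```

>>> send_rows(
  series=[
    {"ax":0,"ay":0,"dx":0,"dy":0,"dz":3,"az":0,"hand":0},
    {"ax":0,"ay":0,"dx":0,"dy":0,"dz":6,"az":0,"hand":0},
    {"ax":0,"ay":0,"dx":0,"dy":0,"dz":7,"az":0,"hand":0},
    {"ax":0,"ay":0,"dx":0,"dy":0,"dz":7,"az":0,"hand":0},
    {"ax":0,"ay":0,"dx":0,"dy":0,"dz":7,"az":0,"hand":1},
    {"ax":0,"ay":0,"dx":0,"dy":0,"dz":7,"az":0,"hand":1},
    {"ax":0,"ay":0,"dx":0,"dy":0,"dz":7,"az":0,"hand":1},
    {"ax":0,"ay":0,"dx":0,"dy":0,"dz":7,"az":0,"hand":1},
    {"ax":0,"ay":0,"dx":0,"dy":0,"dz":7,"az":0,"hand":1},
    {"ax":0,"ay":0,"dx":0,"dy":0,"dz":7,"az":0,"hand":1},
  ],
)

```text
clock: 30.85
eef_pos: [646.2, -8.9, 232.7]
tool_rot: [3.141, -0.001, 0.836]
force: [1.4, 0.2, 0.3]
width: 18.8
gripper_force: 60.3
```

>>> send_rows(
  series=[
    {"ax":0,"ay":0,"dx":0,"dy":0,"dz":-1.5,"az":0,"hand":1},
    {"ax":0,"ay":0,"dx":0,"dy":0,"dz":-3.5,"az":0,"hand":1},
    {"ax":0,"ay":0,"dx":0,"dy":0,"dz":-5.5,"az":0,"hand":1},
    {"ax":0,"ay":0,"dx":0,"dy":0,"dz":-6.2,"az":0,"hand":1},
    {"ax":0,"ay":0,"dx":0,"dy":0,"dz":-6.2,"az":0,"hand":1},
    {"ax":0,"ay":0,"dx":-2,"dy":0,"dz":-6.2,"az":0,"hand":1},
    {"ax":0,"ay":0,"dx":-5,"dy":0,"dz":-6.2,"az":0,"hand":1},
    {"ax":0,"ay":0,"dx":-9,"dy":0,"dz":-6.2,"az":0,"hand":1},
    {"ax":0,"ay":0,"dx":-12,"dy":0,"dz":-6.2,"az":0,"hand":1},
    {"ax":0,"ay":0,"dx":-13,"dy":0,"dz":-6.2,"az":0,"hand":1},
  ],
)

```text
clock: 31.85
eef_pos: [555.0, -109.1, 292.8]
tool_rot: [-3.139, 0.005, 0.831]
force: [-0.3, -0.5, -3.3]
width: 19.0
gripper_force: 59.8
```

```bash
python3 - <<'E'
from m import *
go((*P(260),370,47.8),(500,30,370,60),(460,200,370,80),(410,385,370,86))
E
```

```text
t 31.9 q [ 0.25  0.45 -0.16  1.67  0.08  1.04 -0.68] F [-0.3 -0.5 -3.3] w 19.0
at [ 555.  -109.1  292.8] yaw 47.6
d [ 0.75 -0.05 -7.73] a [-0.002  0.005 -0.003] rows>= 2
d [  6.53 -13.46  -7.72] a [-0.003  0.005 -0.216] rows>= 4
d [ 16.39 -27.88  -7.74] a [-0.004  0.004 -0.565] rows>= 7
d [ 26.68 -44.04  -7.75] a [-0.004  0.004 -0.67 ] rows>= 11
```

>>> send_rows(
  series=[
    {"ax":0,"ay":0,"dx":0,"dy":0,"dz":-3,"az":0,"hand":1},
    {"ax":0,"ay":0,"dx":0,"dy":-1,"dz":-6,"az":0,"hand":1},
    {"ax":0,"ay":0,"dx":1,"dy":-3.5,"dz":-7.7,"az":0,"hand":1},
    {"ax":0,"ay":0,"dx":2.5,"dy":-7,"dz":-7.7,"az":-0.05,"hand":1},
    {"ax":0,"ay":0,"dx":4.5,"dy":-11,"dz":-7.7,"az":-0.1,"hand":1},
    {"ax":0,"ay":0,"dx":7,"dy":-15,"dz":-7.7,"az":-0.2,"hand":1},
    {"ax":0,"ay":0,"dx":9.5,"dy":-18.8,"dz":-7.7,"az":-0.32,"hand":1},
    {"ax":0,"ay":0,"dx":12,"dy":-22.6,"dz":-7.7,"az":-0.44,"hand":1},
    {"ax":0,"ay":0,"dx":14.5,"dy":-26.4,"dz":-7.7,"az":-0.56,"hand":1},
    {"ax":0,"ay":0,"dx":16,"dy":-28,"dz":-7.7,"az":-0.66,"hand":1},
  ],
)

```text
clock: 32.85
eef_pos: [455.3, 206.6, 370.7]
tool_rot: [-3.139, -0.003, 1.507]
force: [0.4, 0.5, -3.1]
width: 19.1
gripper_force: 60.0
```

>>> send_rows(
  series=[
    {"ax":0,"ay":0,"dx":3,"dy":-0.7,"dz":0,"az":0,"hand":1},
    {"ax":0,"ay":0,"dx":7,"dy":-1.6,"dz":0,"az":0,"hand":1},
    {"ax":0,"ay":0,"dx":11,"dy":-2.5,"dz":0,"az":0,"hand":1},
    {"ax":0,"ay":0,"dx":15,"dy":-3.4,"dz":0,"az":0,"hand":1},
    {"ax":0,"ay":0,"dx":18,"dy":-4.1,"dz":0,"az":0,"hand":1},
    {"ax":0,"ay":0,"dx":18.5,"dy":-4.2,"dz":2,"az":0,"hand":1},
    {"ax":0,"ay":0,"dx":18.5,"dy":-4.2,"dz":5,"az":0,"hand":1},
    {"ax":0,"ay":0,"dx":18.5,"dy":-4.2,"dz":8,"az":0,"hand":1},
    {"ax":0,"ay":0,"dx":18.5,"dy":-4.2,"dz":10,"az":0,"hand":1},
    {"ax":0,"ay":0,"dx":18.5,"dy":-4.2,"dz":10,"az":0,"hand":1},
  ],
)

```text
clock: 33.85
eef_pos: [428.2, 387.1, 267.2]
tool_rot: [-3.136, 0.006, 1.497]
force: [0.2, -0.9, -2.6]
width: 19.4
gripper_force: 59.9
```

```bash
python3 - <<'E'
from m import *
go((410,385,166,86))
E
```

```text
t 33.9 q [-0.49  0.52 -0.45  1.66  0.25  1.02 -1.1 ] F [ 0.2 -0.9 -2.6] w 19.4
at [428.2 387.1 267.2] yaw 85.7
d [-0.28 -1.74 10.14] a [-0.006  0.006 -0.004] rows>= 3
```

>>> send_rows(
  series=[
    {"ax":0,"ay":0,"dx":0,"dy":-0.8,"dz":0,"az":0,"hand":1},
    {"ax":0,"ay":0,"dx":0,"dy":-1.7,"dz":1,"az":0,"hand":1},
    {"ax":0,"ay":0,"dx":0,"dy":-1.7,"dz":4,"az":0,"hand":1},
    {"ax":0,"ay":0,"dx":0,"dy":-1.7,"dz":7,"az":0,"hand":1},
    {"ax":0,"ay":0,"dx":0,"dy":-1.7,"dz":9.5,"az":0,"hand":1},
    {"ax":0,"ay":0,"dx":0,"dy":-1.7,"dz":10.2,"az":0,"hand":1},
    {"ax":0,"ay":0,"dx":0,"dy":-1.7,"dz":10.5,"az":0,"hand":1},
    {"ax":0,"ay":0,"dx":0,"dy":-1.7,"dz":10.5,"az":0,"hand":1},
  ],
)

```text
clock: 34.65
eef_pos: [413.8, 391.2, 167.6]
tool_rot: [3.14, -0.002, 1.496]
force: [-0.3, 0.1, -2.9]
width: 19.3
gripper_force: 59.9
```

>>> send_rows(
  series=[
    {"ax":0,"ay":0,"dx":0,"dy":0,"dz":0.2,"az":0,"hand":1},
    {"ax":0,"ay":0,"dx":0,"dy":0,"dz":0.3,"az":0,"hand":1},
    {"ax":0,"ay":0,"dx":0,"dy":0,"dz":0.3,"az":0,"hand":1},
  ],
)

```text
clock: 34.95
eef_pos: [413.6, 390.2, 163.8]
tool_rot: [3.141, -0.001, 1.496]
force: [-0.4, -0.1, -3.5]
width: 18.7
gripper_force: 60.0
```

>>> send_rows(
  series=[
    {"ax":0,"ay":0,"dx":0,"dy":0,"dz":0.2,"az":0,"hand":1},
    {"ax":0,"ay":0,"dx":0,"dy":0,"dz":0.4,"az":0,"hand":1},
    {"ax":0,"ay":0,"dx":0,"dy":0,"dz":0.4,"az":0,"hand":1},
    {"ax":0,"ay":0,"dx":0,"dy":0,"dz":0.4,"az":0,"hand":1},
  ],
)

```text
clock: 35.35
eef_pos: [413.3, 390.1, 159.2]
tool_rot: [-3.141, 0.0, 1.496]
force: [0.1, -0.2, -2.7]
width: 19.3
gripper_force: 60.0
```

>>> send_rows(
  series=[
    {"ax":0,"ay":0,"dx":0,"dy":0,"dz":0.2,"az":0,"hand":1},
    {"ax":0,"ay":0,"dx":0,"dy":0,"dz":0.2,"az":0,"hand":1},
    {"ax":0,"ay":0,"dx":0,"dy":0,"dz":0.2,"az":0,"hand":1},
  ],
)

```text
clock: 35.65
eef_pos: [413.3, 390.1, 157.2]
tool_rot: [-3.142, 0.0, 1.496]
force: [-0.1, -0.3, -4.0]
width: 19.1
gripper_force: 60.0
```

>>> send_rows(
  series=[
    {"ax":0,"ay":0,"dx":0,"dy":0,"dz":0.2,"az":0,"hand":1},
    {"ax":0,"ay":0,"dx":0,"dy":0,"dz":0.2,"az":0,"hand":1},
    {"ax":0,"ay":0,"dx":0,"dy":0,"dz":0.2,"az":0,"hand":1},
  ],
)

```text
clock: 35.95
eef_pos: [413.7, 390.6, 155.9]
tool_rot: [3.141, -0.001, 1.496]
force: [-0.9, 0.6, 3.3]
width: 19.4
gripper_force: 60.6
```

>>> send_rows(
  series=[
    {"ax":0,"ay":0,"dx":0,"dy":0,"dz":-0.1,"az":0,"hand":0},
    {"ax":0,"ay":0,"dx":0,"dy":0,"dz":-0.1,"az":0,"hand":0},
    {"ax":0,"ay":0,"dx":0,"dy":0,"dz":-0.1,"az":0,"hand":0},
    {"ax":0,"ay":0,"dx":0,"dy":0,"dz":-0.1,"az":0,"hand":0},
    {"ax":0,"ay":0,"dx":0,"dy":0,"dz":-0.1,"az":0,"hand":0},
    {"ax":0,"ay":0,"dx":0,"dy":0,"dz":-2.5,"az":0,"hand":0},
    {"ax":0,"ay":0,"dx":0,"dy":0,"dz":-6,"az":0,"hand":0},
    {"ax":0,"ay":0,"dx":0,"dy":0,"dz":-10.5,"az":0,"hand":0},
    {"ax":0,"ay":0,"dx":0,"dy":0,"dz":-13.5,"az":0,"hand":0},
    {"ax":0,"ay":0,"dx":0,"dy":0,"dz":-15,"az":0,"hand":0},
  ],
)

```text
clock: 36.95
eef_pos: [414.0, 391.3, 308.7]
tool_rot: [3.138, -0.004, 1.496]
force: [0.3, -0.1, -0.1]
width: 85.9
gripper_force: 0.0
```

```bash
python3 - <<'E'
from m import *
T=get_image("top");S=get_image("scene")
print("yellow",lid(T,(368,226,414,270)),tab(S,(262,120,290,148)))
go((453,-201,340,22.7),(453,-201,250,22.7))
cv2.imwrite("pics/r2.png",cv2.resize(np.hstack([S["pixels"][100:300,200:500,::-1],T["pixels"][150:350,180:430,::-1]]),None,fx=1.45,fy=1.45))
E
```

```text
yellow (((453.253173828125, -204.55270385742188), (89.64949035644531, 79.76808166503906), 22.38030433654785), 470) [(array([274.7, 135.8]), 78, array([ 453.4, -199.8]))]
t 37.0 q [-0.5   0.46 -0.47  1.64  0.23  1.09 -1.11] F [-0.7 -0.7  0. ] w 85.7
at [414.2 391.3 307.8] yaw 85.7
d [-58.75   8.33  -3.42] a [ 1.000e-03 -5.000e-03  1.099e+00] rows>= 12
d [-58.79   8.3    5.58] a [ 1.000e-03 -5.000e-03  1.099e+00] rows>= 12
```

View pics/r2.png

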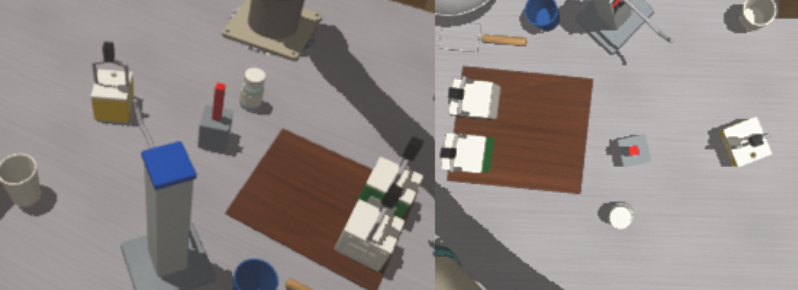

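White and green stand upright on the tray, with yellow unmoved at top-crop (745,140). Moving to yellow.

>>> send_rows(
  series=[
    {"ax":0,"ay":0,"dx":-2,"dy":1,"dz":-2,"az":0.05,"hand":0},
    {"ax":0,"ay":0,"dx":-6,"dy":2,"dz":-3,"az":0.15,"hand":0},
    {"ax":0,"ay":0,"dx":-10.5,"dy":3,"dz":-3,"az":0.25,"hand":0},
    {"ax":0,"ay":0,"dx":-15,"dy":4,"dz":-3,"az":0.35,"hand":0},
    {"ax":0,"ay":0,"dx":-19.5,"dy":5,"dz":-3,"az":0.45,"hand":0},
    {"ax":0,"ay":0,"dx":-24,"dy":6,"dz":-3,"az":0.55,"hand":0},
    {"ax":0,"ay":0,"dx":-28.5,"dy":7,"dz":-3,"az":0.65,"hand":0},
    {"ax":0,"ay":0,"dx":-33,"dy":7.5,"dz":-3,"az":0.75,"hand":0},
    {"ax":0,"ay":0,"dx":-37.5,"dy":8,"dz":-3,"az":0.85,"hand":0},
    {"ax":0,"ay":0,"dx":-42,"dy":8.3,"dz":-3,"az":0.95,"hand":0},
  ],
)

```text
clock: 38.05
eef_pos: [463.8, -36.9, 334.0]
tool_rot: [-3.141, 0.002, 0.541]
force: [0.3, 0.4, 0.4]
width: 85.3
gripper_force: 0.0
```

```bash
python3 - <<'E'
from m import *
go((453,-201,340,22.5),(453,-201,250,22.5))
E
```

```text
t 38.0 q [ 0.13  0.25 -0.14  1.86  0.04  1.04 -1.05] F [0.3 0.4 0.4] w 85.3
at [463.8 -36.9 334. ] yaw 31.0
d [-9.38 13.5  -0.59] a [-0.001  0.002  0.149] rows>= 4
d [-9.37 13.51  8.41] a [-0.001  0.002  0.149] rows>= 4
```

>>> send_rows(
  series=[
    {"ax":0,"ay":0,"dx":-2.3,"dy":3.3,"dz":0,"az":0.1,"hand":0},
    {"ax":0,"ay":0,"dx":-5,"dy":7,"dz":0,"az":0.15,"hand":0},
    {"ax":0,"ay":0,"dx":-7.8,"dy":11,"dz":2,"az":0.15,"hand":0},
    {"ax":0,"ay":0,"dx":-9.2,"dy":13,"dz":5,"az":0.15,"hand":0},
    {"ax":0,"ay":0,"dx":-9.2,"dy":13,"dz":8,"az":0.15,"hand":0},
    {"ax":0,"ay":0,"dx":-9.2,"dy":13,"dz":8,"az":0.15,"hand":0},
    {"ax":0,"ay":0,"dx":-9.2,"dy":13,"dz":8,"az":0.15,"hand":0},
    {"ax":0,"ay":0,"dx":-9.2,"dy":13,"dz":8,"az":0.15,"hand":0},
  ],
)

```text
clock: 38.85
eef_pos: [454.5, -193.2, 256.3]
tool_rot: [3.141, -0.002, 0.397]
force: [-0.4, 0.6, 0.6]
width: 85.5
gripper_force: 0.0
```

```bash
python3 - <<'E'
from m import *
S=get_image("scene");print(tab(S,(262,120,290,148)))
go((453,-201,149,22.5))
E
```

```text
[(array([274.6, 135.8]), 79, array([ 453.3, -200. ]))]
t 38.9 q [ 0.37  0.37 -0.03  1.91  0.01  0.85 -0.84] F [ 0.  -1.1  0.9] w 85.5
at [ 454.6 -193.3  256.6] yaw 22.8
d [-0.46  0.63 10.76] a [ 0.002 -0.002  0.005] rows>= 3
```

>>> send_rows(
  series=[
    {"ax":0,"ay":0,"dx":-0.4,"dy":0.6,"dz":3,"az":0,"hand":0},
    {"ax":0,"ay":0,"dx":-0.4,"dy":0.6,"dz":7,"az":0,"hand":0},
    {"ax":0,"ay":0,"dx":-0.4,"dy":0.6,"dz":10.3,"az":0,"hand":0},
    {"ax":0,"ay":0,"dx":-0.4,"dy":0.6,"dz":10.3,"az":0,"hand":0},
    {"ax":0,"ay":0,"dx":-0.4,"dy":0.6,"dz":10.3,"az":0,"hand":0},
    {"ax":0,"ay":0,"dx":-0.4,"dy":0.6,"dz":10.3,"az":0,"hand":0},
  ],
)

```text
clock: 39.5
eef_pos: [453.8, -201.3, 154.4]
tool_rot: [3.139, -0.003, 0.396]
force: [0.8, -0.3, -0.1]
width: 85.2
gripper_force: 0.0
```

```bash
python3 - <<'E'
from m import *
go((453,-201,149,22.5))
E
```

```text
t 39.5 q [ 0.38  0.52 -0.03  2.02  0.02  0.59 -0.84] F [ 0.8 -0.3 -0.1] w 85.2
at [ 453.8 -201.3  154.4] yaw 22.7
d [-0.06 -0.06  0.54] a [ 0.003 -0.003  0.004] rows>= 1
```

>>> send_rows(
  series=[
    {"ax":0,"ay":0,"dx":0,"dy":0,"dz":0.2,"az":0,"hand":0},
    {"ax":0,"ay":0,"dx":0,"dy":0,"dz":0.4,"az":0,"hand":1},
    {"ax":0,"ay":0,"dx":0,"dy":0,"dz":0.4,"az":0,"hand":1},
    {"ax":0,"ay":0,"dx":0,"dy":0,"dz":0.4,"az":0,"hand":1},
    {"ax":0,"ay":0,"dx":0,"dy":0,"dz":0.4,"az":0,"hand":1},
    {"ax":0,"ay":0,"dx":0,"dy":0,"dz":0.4,"az":0,"hand":1},
    {"ax":0,"ay":0,"dx":0,"dy":0,"dz":0.4,"az":0,"hand":1},
    {"ax":0,"ay":0,"dx":0,"dy":0,"dz":0.4,"az":0,"hand":1},
  ],
)

```text
clock: 40.3
eef_pos: [452.1, -201.0, 148.3]
tool_rot: [3.141, 0.0, 0.396]
force: [0.1, -1.6, 0.2]
width: 19.1
gripper_force: 59.3
```

```bash
python3 - <<'E'
from m import *
go((453,-201,296,22.5),(*P(240),296,47.8))
E
```

```text
t 40.3 q [ 0.38  0.53 -0.03  2.03  0.02  0.58 -0.84] F [ 0.1 -1.6  0.2] w 19.1
at [ 452.1 -201.   148.3] yaw 22.7
d [  0.08   0.04 -14.77] a [0.    0.    0.003] rows>= 3
d [ 15.56  -5.72 -14.77] a [ 0.     0.    -0.439] rows>= 5
```

>>> send_rows(
  series=[
    {"ax":0,"ay":0,"dx":0,"dy":0,"dz":-1.5,"az":0,"hand":1},
    {"ax":0,"ay":0,"dx":0,"dy":0,"dz":-4.5,"az":0,"hand":1},
    {"ax":0,"ay":0,"dx":0,"dy":0,"dz":-8,"az":0,"hand":1},
    {"ax":0,"ay":0,"dx":0,"dy":0,"dz":-11.5,"az":0,"hand":1},
    {"ax":0,"ay":0,"dx":0,"dy":0,"dz":-14,"az":0,"hand":1},
    {"ax":0,"ay":0,"dx":0,"dy":0,"dz":-14.6,"az":0,"hand":1},
    {"ax":0,"ay":0,"dx":0,"dy":0,"dz":-14.6,"az":0,"hand":1},
  ],
)

```text
clock: 41.0
eef_pos: [452.0, -200.8, 294.3]
tool_rot: [3.141, -0.0, 0.396]
force: [-0.2, -0.1, -2.9]
width: 19.2
gripper_force: 59.0
```

>>> send_rows(
  series=[
    {"ax":0,"ay":0,"dx":2,"dy":-0.7,"dz":0,"az":-0.08,"hand":1},
    {"ax":0,"ay":0,"dx":5,"dy":-1.8,"dz":0,"az":-0.2,"hand":1},
    {"ax":0,"ay":0,"dx":9,"dy":-3.3,"dz":0,"az":-0.32,"hand":1},
    {"ax":0,"ay":0,"dx":13,"dy":-4.8,"dz":0,"az":-0.44,"hand":1},
    {"ax":0,"ay":0,"dx":15,"dy":-5.5,"dz":0,"az":-0.44,"hand":1},
    {"ax":0,"ay":0,"dx":15.5,"dy":-5.7,"dz":0,"az":-0.44,"hand":1},
    {"ax":0,"ay":0,"dx":15.5,"dy":-5.7,"dz":0,"az":-0.44,"hand":1},
    {"ax":0,"ay":0,"dx":15.5,"dy":-5.7,"dz":0,"az":-0.44,"hand":1},
    {"ax":0,"ay":0,"dx":15.5,"dy":-5.7,"dz":0,"az":-0.44,"hand":1},
    {"ax":0,"ay":0,"dx":15.5,"dy":-5.7,"dz":0,"az":-0.44,"hand":1},
  ],
)

```text
clock: 42.0
eef_pos: [572.4, -89.7, 294.4]
tool_rot: [3.141, 0.001, 0.834]
force: [0.6, -1.3, -2.5]
width: 19.1
gripper_force: 59.1
```

```bash
python3 - <<'E'
from m import *
go((*P(130),294,47.8))
E
```

```text
t 42.0 q [ 0.21  0.46 -0.16  1.63  0.08  1.05 -0.71] F [ 0.6 -1.3 -2.5] w 19.1
at [572.4 -89.7 294.4] yaw 47.8
d [ 1.118e+01 -1.000e-02  3.000e-02] a [ 0.     0.001 -0.   ] rows>= 3
```

>>> send_rows(
  series=[
    {"ax":0,"ay":0,"dx":1.5,"dy":0,"dz":0,"az":0,"hand":1},
    {"ax":0,"ay":0,"dx":4,"dy":0,"dz":0,"az":0,"hand":1},
    {"ax":0,"ay":0,"dx":7,"dy":0,"dz":0,"az":0,"hand":1},
    {"ax":0,"ay":0,"dx":9.5,"dy":0,"dz":0,"az":0,"hand":1},
    {"ax":0,"ay":0,"dx":10.7,"dy":0,"dz":0,"az":0,"hand":1},
    {"ax":0,"ay":0,"dx":11,"dy":0,"dz":0,"az":0,"hand":1},
    {"ax":0,"ay":0,"dx":11,"dy":0,"dz":0,"az":0,"hand":1},
    {"ax":0,"ay":0,"dx":11,"dy":0,"dz":0,"az":0,"hand":1},
  ],
)

```text
clock: 42.8
eef_pos: [646.2, -8.6, 294.3]
tool_rot: [3.141, 0.001, 0.834]
force: [-0.0, -0.6, -2.7]
width: 19.0
gripper_force: 59.1
```

>>> send_rows(
  series=[
    {"ax":0,"ay":0,"dx":0,"dy":0,"dz":1,"az":0,"hand":1},
    {"ax":0,"ay":0,"dx":0,"dy":0,"dz":2.5,"az":0,"hand":1},
    {"ax":0,"ay":0,"dx":0,"dy":0,"dz":3.5,"az":0,"hand":1},
    {"ax":0,"ay":0,"dx":0,"dy":0,"dz":4.5,"az":0,"hand":1},
    {"ax":0,"ay":0,"dx":0,"dy":0,"dz":5.4,"az":0,"hand":1},
    {"ax":0,"ay":0,"dx":0,"dy":0,"dz":6,"az":0,"hand":1},
    {"ax":0,"ay":0,"dx":0,"dy":0,"dz":6,"az":0,"hand":1},
    {"ax":0,"ay":0,"dx":0,"dy":0,"dz":6,"az":0,"hand":1},
    {"ax":0,"ay":0,"dx":0,"dy":0,"dz":6,"az":0,"hand":1},
  ],
)

```text
clock: 43.7
eef_pos: [647.3, -7.0, 235.0]
tool_rot: [3.141, -0.001, 0.836]
force: [0.1, -0.6, 0.6]
width: 19.0
gripper_force: 59.4
```

Balanced with no side load. Releasing and waiting.

>>> send_rows(
  series=[
    {"ax":0,"ay":0,"dx":0,"dy":0,"dz":0,"az":0,"hand":0},
    {"ax":0,"ay":0,"dx":0,"dy":0,"dz":0,"az":0,"hand":0},
    {"ax":0,"ay":0,"dx":0,"dy":0,"dz":0,"az":0,"hand":0},
    {"ax":0,"ay":0,"dx":0,"dy":0,"dz":0,"az":0,"hand":0},
    {"ax":0,"ay":0,"dx":0,"dy":0,"dz":0,"az":0,"hand":0},
    {"ax":0,"ay":0,"dx":0,"dy":0,"dz":-1.5,"az":0,"hand":0},
    {"ax":0,"ay":0,"dx":0,"dy":0,"dz":-4,"az":0,"hand":0},
    {"ax":0,"ay":0,"dx":0,"dy":0,"dz":-6,"az":0,"hand":0},
    {"ax":0,"ay":0,"dx":0,"dy":0,"dz":-7,"az":0,"hand":0},
    {"ax":0,"ay":0,"dx":0,"dy":0,"dz":-7,"az":0,"hand":0},
  ],
)

```text
clock: 44.7
eef_pos: [647.7, -6.8, 305.8]
tool_rot: [3.139, -0.002, 0.836]
force: [0.6, 0.2, -0.9]
width: 85.5
gripper_force: 0.0
```

>>> send_rows(
  series=[
    {"ax":0,"ay":0,"dx":0,"dy":0,"dz":0,"az":0,"hand":0},
    {"ax":0,"ay":0,"dx":0,"dy":0,"dz":0,"az":0,"hand":0},
    {"ax":0,"ay":0,"dx":0,"dy":0,"dz":0,"az":0,"hand":0},
    {"ax":0,"ay":0,"dx":0,"dy":0,"dz":0,"az":0,"hand":0},
    {"ax":0,"ay":0,"dx":0,"dy":0,"dz":0,"az":0,"hand":0},
    {"ax":0,"ay":0,"dx":0,"dy":0,"dz":0,"az":0,"hand":0},
    {"ax":0,"ay":0,"dx":0,"dy":0,"dz":0,"az":0,"hand":0},
    {"ax":0,"ay":0,"dx":0,"dy":0,"dz":0,"az":0,"hand":0},
    {"ax":0,"ay":0,"dx":0,"dy":0,"dz":0,"az":0,"hand":0},
    {"ax":0,"ay":0,"dx":0,"dy":0,"dz":0,"az":0,"hand":0},
  ],
)

```text
clock: 45.7
eef_pos: [646.9, -7.0, 304.4]
tool_rot: [3.142, -0.0, 0.836]
force: [-0.4, -0.1, -0.5]
width: 85.1
gripper_force: 0.0
```

>>> send_rows(
  series=[
    {"ax":0,"ay":0,"dx":0,"dy":0,"dz":0,"az":0,"hand":0},
    {"ax":0,"ay":0,"dx":0,"dy":0,"dz":0,"az":0,"hand":0},
    {"ax":0,"ay":0,"dx":0,"dy":0,"dz":0,"az":0,"hand":0},
    {"ax":0,"ay":0,"dx":0,"dy":0,"dz":0,"az":0,"hand":0},
    {"ax":0,"ay":0,"dx":0,"dy":0,"dz":0,"az":0,"hand":0},
    {"ax":0,"ay":0,"dx":0,"dy":0,"dz":0,"az":0,"hand":0},
    {"ax":0,"ay":0,"dx":0,"dy":0,"dz":0,"az":0,"hand":0},
    {"ax":0,"ay":0,"dx":0,"dy":0,"dz":0,"az":0,"hand":0},
    {"ax":0,"ay":0,"dx":0,"dy":0,"dz":0,"az":0,"hand":0},
    {"ax":0,"ay":0,"dx":0,"dy":0,"dz":0,"az":0,"hand":0},
  ],
)

```text
clock: 46.7
eef_pos: [646.9, -6.9, 304.3]
tool_rot: [-3.142, -0.0, 0.836]
force: [-0.5, 0.4, -0.2]
width: 85.4
gripper_force: 0.0
```

>>> send_rows(
  series=[
    {"ax":0,"ay":0,"dx":0,"dy":0,"dz":0,"az":0,"hand":0},
    {"ax":0,"ay":0,"dx":0,"dy":0,"dz":0,"az":0,"hand":0},
    {"ax":0,"ay":0,"dx":0,"dy":0,"dz":0,"az":0,"hand":0},
    {"ax":0,"ay":0,"dx":0,"dy":0,"dz":0,"az":0,"hand":0},
    {"ax":0,"ay":0,"dx":0,"dy":0,"dz":0,"az":0,"hand":0},
    {"ax":0,"ay":0,"dx":0,"dy":0,"dz":0,"az":0,"hand":0},
    {"ax":0,"ay":0,"dx":0,"dy":0,"dz":0,"az":0,"hand":0},
    {"ax":0,"ay":0,"dx":0,"dy":0,"dz":0,"az":0,"hand":0},
    {"ax":0,"ay":0,"dx":0,"dy":0,"dz":0,"az":0,"hand":0},
    {"ax":0,"ay":0,"dx":0,"dy":0,"dz":0,"az":0,"hand":0},
  ],
)

```text
clock: 47.7
eef_pos: [646.9, -7.0, 304.3]
tool_rot: [3.142, -0.0, 0.836]
force: [-0.7, 0.3, -0.1]
width: 85.4
gripper_force: 0.0
```

```bash
python3 still.py
```

```text
[0, 0, 0, 0, 0, 0, 0, 0]
[(array([297.3, 183. ]), 134, array([581.6, -47. ]))] exp dip17 [296.56456663 181.83730461]
t 48.1 q [ 0.06  0.56 -0.16  1.43  0.09  1.16 -0.85] F [-1.1  1.  -0.4] w 85.4
at [646.9  -7.  304.3] yaw 47.9
d [0.05 0.03 6.93] a [0.    0.    0.001] rows>= 2
```

>>> send_rows(
  series=[
    {"ax":0,"ay":0,"dx":0,"dy":0,"dz":3,"az":0,"hand":0},
    {"ax":0,"ay":0,"dx":0,"dy":0,"dz":6,"az":0,"hand":0},
    {"ax":0,"ay":0,"dx":0,"dy":0,"dz":6.8,"az":0,"hand":0},
    {"ax":0,"ay":0,"dx":0,"dy":0,"dz":6.8,"az":0,"hand":0},
    {"ax":0,"ay":0,"dx":0,"dy":0,"dz":6.8,"az":0,"hand":1},
    {"ax":0,"ay":0,"dx":0,"dy":0,"dz":6.8,"az":0,"hand":1},
    {"ax":0,"ay":0,"dx":0,"dy":0,"dz":6.8,"az":0,"hand":1},
    {"ax":0,"ay":0,"dx":0,"dy":0,"dz":6.8,"az":0,"hand":1},
    {"ax":0,"ay":0,"dx":0,"dy":0,"dz":6.8,"az":0,"hand":1},
    {"ax":0,"ay":0,"dx":0,"dy":0,"dz":6.8,"az":0,"hand":1},
  ],
)

```text
clock: 49.15
eef_pos: [647.2, -7.0, 236.6]
tool_rot: [3.141, -0.001, 0.836]
force: [1.0, 0.5, 0.9]
width: 19.3
gripper_force: 60.6
```

>>> send_rows(
  series=[
    {"ax":0,"ay":0,"dx":0,"dy":0,"dz":-1.5,"az":0,"hand":1},
    {"ax":0,"ay":0,"dx":0,"dy":0,"dz":-3.5,"az":0,"hand":1},
    {"ax":0,"ay":0,"dx":0,"dy":0,"dz":-5.3,"az":0,"hand":1},
    {"ax":0,"ay":0,"dx":0,"dy":0,"dz":-5.8,"az":0,"hand":1},
    {"ax":0,"ay":0,"dx":0,"dy":0,"dz":-5.8,"az":0,"hand":1},
    {"ax":0,"ay":0,"dx":-2,"dy":0,"dz":-5.8,"az":0,"hand":1},
    {"ax":0,"ay":0,"dx":-5,"dy":0,"dz":-5.8,"az":0,"hand":1},
    {"ax":0,"ay":0,"dx":-9,"dy":0,"dz":-5.8,"az":0,"hand":1},
    {"ax":0,"ay":0,"dx":-12,"dy":0,"dz":-5.8,"az":0,"hand":1},
    {"ax":0,"ay":0,"dx":-13,"dy":0,"dz":-5.8,"az":0,"hand":1},
  ],
)

```text
clock: 50.15
eef_pos: [556.2, -107.1, 292.9]
tool_rot: [-3.139, 0.005, 0.831]
force: [0.3, -0.2, -3.5]
width: 19.3
gripper_force: 60.3
```

```bash
python3 - <<'E'
from m import *
go((*P(260),370,47.8),(500,30,370,60),(490,215,370,86),(490,215,162,86))
E
```

```text
t 50.1 q [ 0.24  0.45 -0.16  1.67  0.08  1.04 -0.68] F [ 0.3 -0.2 -3.5] w 19.3
at [ 556.2 -107.1  292.9] yaw 47.6
d [ 0.53  0.   -7.71] a [-0.002  0.005 -0.003] rows>= 2
d [  6.31 -13.41  -7.71] a [-0.003  0.005 -0.216] rows>= 4
d [ 19.3  -26.62  -7.74] a [-0.004  0.004 -0.67 ] rows>= 7
d [ 19.4  -26.57  13.06] a [-0.004  0.004 -0.67 ] rows>= 8
```

>>> send_rows(
  series=[
    {"ax":0,"ay":0,"dx":0,"dy":0,"dz":-3,"az":0,"hand":1},
    {"ax":0,"ay":0,"dx":0,"dy":-1,"dz":-6,"az":0,"hand":1},
    {"ax":0,"ay":0,"dx":1,"dy":-3.5,"dz":-7.7,"az":0,"hand":1},
    {"ax":0,"ay":0,"dx":2.5,"dy":-7,"dz":-7.7,"az":-0.08,"hand":1},
    {"ax":0,"ay":0,"dx":4.5,"dy":-11,"dz":-7.7,"az":-0.2,"hand":1},
    {"ax":0,"ay":0,"dx":7,"dy":-14.5,"dz":-7.7,"az":-0.32,"hand":1},
    {"ax":0,"ay":0,"dx":10,"dy":-17.5,"dz":-7.7,"az":-0.44,"hand":1},
    {"ax":0,"ay":0,"dx":13.3,"dy":-20.7,"dz":-7.7,"az":-0.56,"hand":1},
    {"ax":0,"ay":0,"dx":16.5,"dy":-24,"dz":-7.7,"az":-0.67,"hand":1},
    {"ax":0,"ay":0,"dx":18.8,"dy":-26.6,"dz":-7.7,"az":-0.67,"hand":1},
  ],
)

```text
clock: 51.15
eef_pos: [487.3, 218.5, 370.4]
tool_rot: [-3.14, -0.002, 1.511]
force: [0.2, 0.2, -2.4]
width: 19.0
gripper_force: 60.4
```

>>> send_rows(
  series=[
    {"ax":0,"ay":0,"dx":0,"dy":0,"dz":2,"az":0,"hand":1},
    {"ax":0,"ay":0,"dx":0,"dy":0,"dz":6,"az":0,"hand":1},
    {"ax":0,"ay":0,"dx":0,"dy":0,"dz":10,"az":0,"hand":1},
    {"ax":0,"ay":0,"dx":0,"dy":0,"dz":14,"az":0,"hand":1},
    {"ax":0,"ay":0,"dx":0,"dy":0,"dz":17.5,"az":0,"hand":1},
    {"ax":0,"ay":0,"dx":0,"dy":0,"dz":19.5,"az":0,"hand":1},
    {"ax":0,"ay":0,"dx":0,"dy":0,"dz":20.3,"az":0,"hand":1},
    {"ax":0,"ay":0,"dx":0,"dy":0,"dz":20.5,"az":0,"hand":1},
    {"ax":0,"ay":0,"dx":0,"dy":0,"dz":20.5,"az":0,"hand":1},
    {"ax":0,"ay":0,"dx":0,"dy":0,"dz":20.5,"az":0,"hand":1},
  ],
)

```text
clock: 52.15
eef_pos: [489.3, 215.1, 167.5]
tool_rot: [3.139, -0.001, 1.506]
force: [0.0, 0.2, -2.3]
width: 19.0
gripper_force: 60.2
```

>>> send_rows(
  series=[
    {"ax":0,"ay":0,"dx":0,"dy":0,"dz":0.2,"az":0,"hand":1},
    {"ax":0,"ay":0,"dx":0,"dy":0,"dz":0.4,"az":0,"hand":1},
    {"ax":0,"ay":0,"dx":0,"dy":0,"dz":0.4,"az":0,"hand":1},
    {"ax":0,"ay":0,"dx":0,"dy":0,"dz":0.4,"az":0,"hand":1},
  ],
)

```text
clock: 52.55
eef_pos: [488.5, 214.5, 162.4]
tool_rot: [3.141, -0.0, 1.506]
force: [-0.2, -0.5, -3.4]
width: 19.0
gripper_force: 60.2
```

>>> send_rows(
  series=[
    {"ax":0,"ay":0,"dx":0,"dy":0,"dz":0.2,"az":0,"hand":1},
    {"ax":0,"ay":0,"dx":0,"dy":0,"dz":0.4,"az":0,"hand":1},
    {"ax":0,"ay":0,"dx":0,"dy":0,"dz":0.4,"az":0,"hand":1},
    {"ax":0,"ay":0,"dx":0,"dy":0,"dz":0.4,"az":0,"hand":1},
  ],
)

```text
clock: 52.95
eef_pos: [488.4, 214.4, 158.2]
tool_rot: [-3.141, 0.0, 1.506]
force: [-0.3, -1.3, -2.7]
width: 19.2
gripper_force: 60.2
```

>>> send_rows(
  series=[
    {"ax":0,"ay":0,"dx":0,"dy":0,"dz":0.1,"az":0,"hand":1},
    {"ax":0,"ay":0,"dx":0,"dy":0,"dz":0.2,"az":0,"hand":1},
    {"ax":0,"ay":0,"dx":0,"dy":0,"dz":0.2,"az":0,"hand":1},
  ],
)

```text
clock: 53.25
eef_pos: [488.4, 214.4, 156.2]
tool_rot: [-3.141, 0.0, 1.506]
force: [0.3, -0.4, -2.9]
width: 19.0
gripper_force: 60.2
```

>>> send_rows(
  series=[
    {"ax":0,"ay":0,"dx":0,"dy":0,"dz":0.1,"az":0,"hand":1},
    {"ax":0,"ay":0,"dx":0,"dy":0,"dz":0.2,"az":0,"hand":1},
    {"ax":0,"ay":0,"dx":0,"dy":0,"dz":0.2,"az":0,"hand":1},
  ],
)

```text
clock: 53.55
eef_pos: [489.0, 214.8, 155.4]
tool_rot: [3.14, -0.0, 1.506]
force: [-1.1, -1.1, 6.9]
width: 18.9
gripper_force: 61.6
```

>>> send_rows(
  series=[
    {"ax":0,"ay":0,"dx":0,"dy":0,"dz":-0.1,"az":0,"hand":1},
    {"ax":0,"ay":0,"dx":0,"dy":0,"dz":-0.1,"az":0,"hand":0},
    {"ax":0,"ay":0,"dx":0,"dy":0,"dz":-0.1,"az":0,"hand":0},
    {"ax":0,"ay":0,"dx":0,"dy":0,"dz":-0.1,"az":0,"hand":0},
    {"ax":0,"ay":0,"dx":0,"dy":0,"dz":-0.1,"az":0,"hand":0},
    {"ax":0,"ay":0,"dx":0,"dy":0,"dz":-2.5,"az":0,"hand":0},
    {"ax":0,"ay":0,"dx":0,"dy":0,"dz":-6,"az":0,"hand":0},
    {"ax":0,"ay":0,"dx":0,"dy":0,"dz":-10.5,"az":0,"hand":0},
    {"ax":0,"ay":0,"dx":0,"dy":0,"dz":-13.5,"az":0,"hand":0},
    {"ax":0,"ay":0,"dx":0,"dy":0,"dz":-15,"az":0,"hand":0},
  ],
)

```text
clock: 54.55
eef_pos: [489.6, 215.3, 307.5]
tool_rot: [3.137, -0.002, 1.506]
force: [-0.3, 0.2, 0.2]
width: 85.2
gripper_force: 0.0
```

```bash
python3 - <<'E'
from m import *
T=get_image("top");S=get_image("scene")
go((428.5,35.8,250,101))
a=cv2.resize(T["pixels"][180:280,190:340,::-1],(600,400),interpolation=2)
b=cv2.resize(S["pixels"][140:250,320:485,::-1],(600,400),interpolation=2)
# offline crop of holder from first picture
h=cv2.imread("pics/top0.png")[235:275,295:345]; s=cv2.imread("pics/scene0.png")[150:210,330:370]
cv2.imwrite("pics/y1.png",np.vstack([np.hstack([cv2.resize(h,(400,300),interpolation=2),cv2.resize(a,(400,267))[:,:]] if 0 else [cv2.resize(h,(400,300),interpolation=2),cv2.resize(T["pixels"][190:265,240:340,::-1],(400,300),interpolation=2)]),np.hstack([cv2.resize(s,(200,300),interpolation=2),b[:300,:600]])]))
E
```

```text
t 54.6 q [-0.18  0.4  -0.42  1.73  0.18  1.04 -0.72] F [-0.3 -0.2 -0.8] w 85.6
at [489.7 215.2 306.7] yaw 86.3
d [-18.32  -4.96   5.6 ] a [ 0.005 -0.002 -0.257] rows>= 4
```

View pics/y1.png

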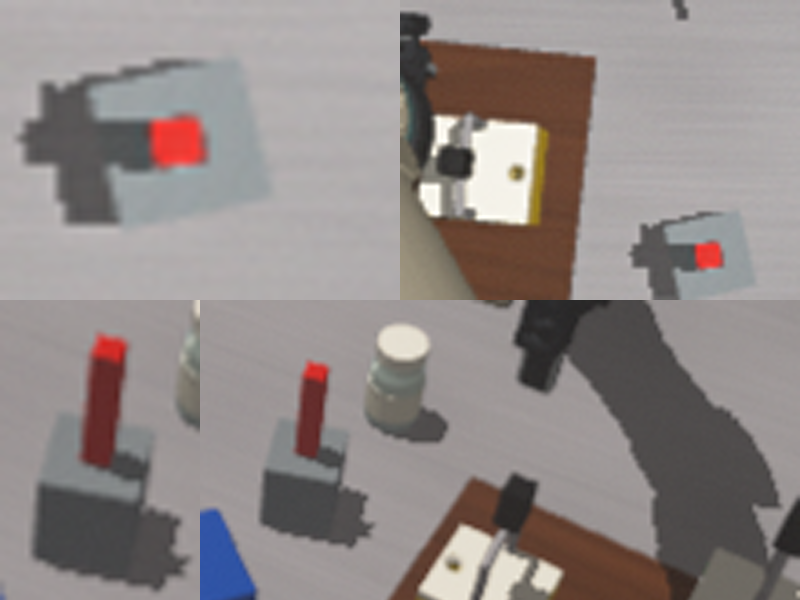

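Port seen at top pixel (369,233) and scene pixel (389.5,212.5). The holder is turned about 14°, and the yellow tub stands upright on the tray.

```bash
python3 - <<'E'
from m import *
T=get_image("top");S=get_image("scene")
for n,g,R,p0 in(("T",T,(360,225,378,241),(369,233)),("S",S,(382,206,398,219),(389.5,212.3))):
    p=g["pixels"].astype(int); m=roi((p[...,0]-p[...,2]>25)&(p[...,0]<200)&(p[...,0]>60),*R); k=hullpts(m,amin=3)
    print(n,[(np.round(a[0],2),len(a[1]),np.round(ray(g,a[0],80),1)) for a in k],"eye",np.round(ray(g,p0,80),1))
print(lid(T,(343,215,375,247)))
ps=S["pixels"].astype(int);pt=T["pixels"].astype(int)
for n,g,p,R in(("T",T,pt,(300,240,330,265)),("S",S,ps,(340,150,362,172))):
    m=roi((p[...,0]>200)&(p[...,1]<90),*R);k=hullpts(m,amin=5);print(n,[(a[0],len(a[1]),np.round(ray(g,a[0],160),1)) for a in k])
go((428.5,35.8,250,103),(428.5,35.8,123,103))
E
```

```text
T [] eye [ 494.3 -122.8   80. ]
S [(array([384.05, 209.34]), 41, array([485.7, 170.9,  80. ])), (array([389.1, 212.8]), 10, array([490.2, 187.5,  80. ]))] eye [488.1 187.8  80. ]Traceback (most recent call last):
  File "<stdin>", line 6, in <module>
  File "m.py", line 17, in lid
    p=T["pixels"].astype(int); m=roi(p.min(2)>205,*R); pts=np.argwhere(m)[:,::-1]; return rect(T,pts,74),len(pts)
                                                                                          ~~~~^^^^^^^^^^
  File "m.py", line 10, in rect
    h=cv2.convexHull(e.astype(np.float32))[:,0]
      ~~~~~~~~~~~~~~~~~~~~~~~~~~~~~~~~~~~~^^^^^
TypeError: 'NoneType' object is not subscriptable
```

```bash
python3 - <<'E'
from m import *
T=get_image("top");S=get_image("scene")
pt=T["pixels"].astype(int);ps=S["pixels"].astype(int)
m=roi((pt.min(2)<190),264,228,274,238);k=hullpts(m,amin=3)
print("port T",[(np.round(a[0],2),len(a[1]),np.round(ray(T,a[0],80),1)) for a in k],"eye",np.round(ray(T,(269,232.7),80),1))
for n,g,p,R in(("T",T,pt,(300,240,330,265)),("S",S,ps,(340,150,362,172))):
    m=roi((p[...,0]>200)&(p[...,1]<90),*R);k=hullpts(m,amin=5);print(n,[(a[0],len(a[1]),np.round(ray(g,a[0],160),1)) for a in k])
go((428.5,35.8,250,103),(428.5,35.8,123,103))
E
```

```text
port T [(array([272.83, 233.17]), 12, array([486.4, 172.3,  80. ])), (array([268.62, 232.75]), 16, array([487.4, 185.3,  80. ]))] eye [487.6 184.1  80. ]
T [(array([316.5       , 253.35294118]), 34, array([428.2,  35.2, 160. ]))]
S [(array([351.14285714, 159.07142857]), 14, array([428.5,  36.4, 160. ]))]
t 54.9 q [-0.18  0.41 -0.41  1.74  0.18  1.04 -0.72] F [ 0.2 -0.2  0.4] w 85.7
at [487.7 213.9 302.9] yaw 86.3
d [-18.15  -4.74   5.32] a [-0.003  0.001 -0.292] rows>= 4
d [-18.13  -4.71  18.02] a [-0.003  0.001 -0.292] rows>= 6
```

>>> send_rows(
  series=[
    {"ax":0,"ay":0,"dx":-3,"dy":-0.8,"dz":0,"az":-0.1,"hand":0},
    {"ax":0,"ay":0,"dx":-7.5,"dy":-2,"dz":0,"az":-0.2,"hand":0},
    {"ax":0,"ay":0,"dx":-12,"dy":-3.2,"dz":2,"az":-0.29,"hand":0},
    {"ax":0,"ay":0,"dx":-16,"dy":-4.2,"dz":4,"az":-0.29,"hand":0},
    {"ax":0,"ay":0,"dx":-18.1,"dy":-4.7,"dz":5.5,"az":-0.29,"hand":0},
    {"ax":0,"ay":0,"dx":-18.1,"dy":-4.7,"dz":8,"az":-0.29,"hand":0},
    {"ax":0,"ay":0,"dx":-18.1,"dy":-4.7,"dz":10,"az":-0.29,"hand":0},
    {"ax":0,"ay":0,"dx":-18.1,"dy":-4.7,"dz":10,"az":-0.29,"hand":0},
    {"ax":0,"ay":0,"dx":-18.1,"dy":-4.7,"dz":10,"az":-0.29,"hand":0},
  ],
)

```text
clock: 55.75
eef_pos: [429.4, 37.1, 203.9]
tool_rot: [-3.14, -0.001, 1.796]
force: [-0.1, -0.2, -0.3]
width: 85.3
gripper_force: 0.0
```

```bash
python3 - <<'E'
from m import *
go((428.4,35.8,123,103))
E
```

```text
t 55.8 q [ 0.16  0.39 -0.42  2.12  0.25  0.68 -0.2 ] F [-0.1 -0.2 -0.3] w 85.3
at [429.4  37.1 203.9] yaw 102.9
d [-0.11 -0.11  8.09] a [-0.002 -0.001 -0.001] rows>= 2
```

>>> send_rows(
  series=[
    {"ax":0,"ay":0,"dx":-0.1,"dy":0,"dz":2,"az":0,"hand":0},
    {"ax":0,"ay":0,"dx":-0.1,"dy":0,"dz":4.5,"az":0,"hand":0},
    {"ax":0,"ay":0,"dx":-0.1,"dy":0,"dz":7,"az":0,"hand":0},
    {"ax":0,"ay":0,"dx":-0.1,"dy":0,"dz":7.8,"az":0,"hand":0},
    {"ax":0,"ay":0,"dx":-0.1,"dy":0,"dz":7.8,"az":0,"hand":0},
    {"ax":0,"ay":0,"dx":-0.1,"dy":0,"dz":7.8,"az":0,"hand":0},
  ],
)

```text
clock: 56.35
eef_pos: [430.9, 36.3, 127.2]
tool_rot: [3.14, 0.0, 1.796]
force: [0.5, 0.0, -0.2]
width: 85.4
gripper_force: 0.0
```

```bash
python3 - <<'E'
from m import *
go((428.4,35.8,123,103))
E
```

```text
t 56.4 q [ 0.08  0.52 -0.33  2.2   0.36  0.47 -0.3 ] F [ 0.5  0.  -0.2] w 85.4
at [430.9  36.3 127.2] yaw 102.9
d [ 0.01 -0.25  0.42] a [ 0.002  0.    -0.002] rows>= 1
```

>>> send_rows(
  series=[
    {"ax":0,"ay":0,"dx":0,"dy":-0.2,"dz":0.2,"az":0,"hand":0},
    {"ax":0,"ay":0,"dx":0,"dy":-0.2,"dz":0.2,"az":0,"hand":0},
    {"ax":0,"ay":0,"dx":0,"dy":-0.2,"dz":0.2,"az":0,"hand":1},
    {"ax":0,"ay":0,"dx":0,"dy":-0.2,"dz":0.2,"az":0,"hand":1},
    {"ax":0,"ay":0,"dx":0,"dy":-0.2,"dz":0.2,"az":0,"hand":1},
    {"ax":0,"ay":0,"dx":0,"dy":-0.2,"dz":0.2,"az":0,"hand":1},
    {"ax":0,"ay":0,"dx":0,"dy":-0.2,"dz":0.2,"az":0,"hand":1},
    {"ax":0,"ay":0,"dx":0,"dy":-0.2,"dz":0.2,"az":0,"hand":1},
    {"ax":0,"ay":0,"dx":0,"dy":-0.2,"dz":0.2,"az":0,"hand":1},
  ],
)

```text
clock: 57.25
eef_pos: [428.1, 35.6, 124.4]
tool_rot: [3.141, 0.0, 1.796]
force: [-0.2, 0.9, 3.4]
width: 17.5
gripper_force: 58.4
```

```bash
python3 - <<'E'
from m import *
go((428.4,35.8,260,103))
E
```

```text
t 57.2 q [ 0.08  0.53 -0.32  2.21  0.37  0.46 -0.31] F [-0.2  0.9  3.4] w 17.5
at [428.1  35.6 124.4] yaw 102.9
d [  0.02   0.03 -13.56] a [ 0.     0.    -0.002] rows>= 3
```

>>> send_rows(
  series=[
    {"ax":0,"ay":0,"dx":0,"dy":0,"dz":-1.5,"az":0,"hand":1},
    {"ax":0,"ay":0,"dx":0,"dy":0,"dz":-4,"az":0,"hand":1},
    {"ax":0,"ay":0,"dx":0,"dy":0,"dz":-7.5,"az":0,"hand":1},
    {"ax":0,"ay":0,"dx":0,"dy":0,"dz":-11,"az":0,"hand":1},
    {"ax":0,"ay":0,"dx":0,"dy":0,"dz":-13,"az":0,"hand":1},
    {"ax":0,"ay":0,"dx":0,"dy":0,"dz":-13,"az":0,"hand":1},
    {"ax":0,"ay":0,"dx":0,"dy":0,"dz":-13,"az":0,"hand":1},
  ],
)

```text
clock: 57.95
eef_pos: [427.8, 35.2, 254.1]
tool_rot: [-3.142, 0.0, 1.795]
force: [-0.8, -0.3, -0.6]
width: 17.4
gripper_force: 58.5
```

```bash
python3 - <<'E'
from m import *
S=get_image("scene");s=read_state()["eef_pos"];p=S["pixels"].astype(int)
m=(p[...,0]>80)&(p[...,1]<60)&(p[...,2]<60)
c=proj(S,s).astype(int); k=hullpts(roi(m,c[0]-25,c[1]-30,c[0]+25,c[1]+40),amin=8)
print("proj handle low/high",proj(S,s-[0,0,54.4]),proj(S,s),"red",[(a[0],len(a[1]),a[1].min(0),a[1].max(0)) for a in k])
go((487.7,185.6,205,86.3),(487.7,185.6,134,86.3))
E
```

```text
proj handle low/high [352.10746983 148.19014322] [353.89190359 132.51528334] red [(array([353.30952381, 142.94047619]), 84, array([350, 136]), array([357, 150]))]
t 58.0 q [ 0.21  0.31 -0.46  2.06  0.19  0.81 -0.14] F [-0.  -0.  -1.2] w 17.2
at [427.3  35.2 253.5] yaw 102.9
d [13.32  9.25  4.83] a [-0.002  0.     0.289] rows>= 4
d [13.32  9.26 11.93] a [-0.002  0.     0.289] rows>= 5
```

>>> send_rows(
  series=[
    {"ax":0,"ay":0,"dx":1.5,"dy":1,"dz":0,"az":0.1,"hand":1},
    {"ax":0,"ay":0,"dx":4,"dy":2.8,"dz":0,"az":0.2,"hand":1},
    {"ax":0,"ay":0,"dx":7.5,"dy":5.2,"dz":0,"az":0.29,"hand":1},
    {"ax":0,"ay":0,"dx":11,"dy":7.6,"dz":0,"az":0.29,"hand":1},
    {"ax":0,"ay":0,"dx":13,"dy":9,"dz":1,"az":0.29,"hand":1},
    {"ax":0,"ay":0,"dx":13.3,"dy":9.2,"dz":3,"az":0.29,"hand":1},
    {"ax":0,"ay":0,"dx":13.3,"dy":9.2,"dz":4.5,"az":0.29,"hand":1},
    {"ax":0,"ay":0,"dx":13.3,"dy":9.2,"dz":4.5,"az":0.29,"hand":1},
    {"ax":0,"ay":0,"dx":13.3,"dy":9.2,"dz":4.5,"az":0.29,"hand":1},
    {"ax":0,"ay":0,"dx":13.3,"dy":9.2,"dz":4.5,"az":0.29,"hand":1},
  ],
)

```text
clock: 59.0
eef_pos: [488.3, 185.6, 209.6]
tool_rot: [3.141, -0.0, 1.505]
force: [0.1, 0.1, -0.2]
width: 17.2
gripper_force: 58.6
```

```bash
python3 - <<'E'
from m import *
S=get_image("scene");s=read_state()["eef_pos"]
go((487.7,185.4,203,86.3),(487.7,185.4,134,86.3))
print("tip proj",proj(S,s-[0,0,109.4]),"shoulder",proj(S,s-[0,0,54.4]),"port",proj(S,(487.7,185.4,80)))
crop(S,355,165,425,225,10,"i1.png")
E
```

```text
t 59.0 q [-0.16  0.5  -0.38  1.89  0.25  0.8  -0.73] F [ 0.  -0.5  0. ] w 17.3
at [488.5 185.6 209.8] yaw 86.2
d [-0.03 -0.07  0.68] a [ 0.001 -0.    -0.001] rows>= 1
d [-0.03 -0.08  7.58] a [ 0.001 -0.    -0.001] rows>= 2
tip proj [389.91904871 207.4723119 ] shoulder [393.44565744 194.26399954] port [388.71250766 211.8686787 ]
```

View pics/i1.png

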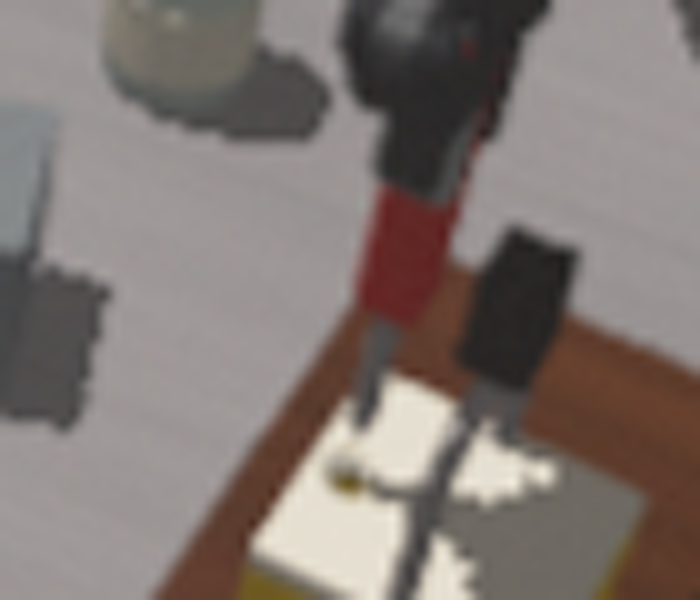

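The probe tip is at crop (361,425) directly above the port at (347,475), in line to about 1 mm. Lowering gently.

>>> send_rows(
  series=[
    {"ax":0,"ay":0,"dx":-0.1,"dy":0,"dz":0.6,"az":0,"hand":1},
    {"ax":0,"ay":0,"dx":-0.1,"dy":0,"dz":1.2,"az":0,"hand":1},
    {"ax":0,"ay":0,"dx":-0.1,"dy":0,"dz":1.8,"az":0,"hand":1},
    {"ax":0,"ay":0,"dx":-0.1,"dy":0,"dz":2.3,"az":0,"hand":1},
    {"ax":0,"ay":0,"dx":-0.1,"dy":0,"dz":2.8,"az":0,"hand":1},
    {"ax":0,"ay":0,"dx":-0.1,"dy":0,"dz":2.8,"az":0,"hand":1},
    {"ax":0,"ay":0,"dx":-0.1,"dy":0,"dz":2.8,"az":0,"hand":1},
  ],
)

```text
clock: 59.75
eef_pos: [487.9, 184.8, 181.2]
tool_rot: [-3.141, 0.0, 1.506]
force: [0.5, 0.2, -1.4]
width: 17.6
gripper_force: 58.5
```

>>> send_rows(
  series=[
    {"ax":0,"ay":0,"dx":0,"dy":0,"dz":0.7,"az":0,"hand":1},
    {"ax":0,"ay":0,"dx":0,"dy":0,"dz":1.5,"az":0,"hand":1},
    {"ax":0,"ay":0,"dx":0,"dy":0,"dz":2.3,"az":0,"hand":1},
    {"ax":0,"ay":0,"dx":0,"dy":0,"dz":3.1,"az":0,"hand":1},
    {"ax":0,"ay":0,"dx":0,"dy":0,"dz":3.8,"az":0,"hand":1},
    {"ax":0,"ay":0,"dx":0,"dy":0,"dz":4.2,"az":0,"hand":1},
    {"ax":0,"ay":0,"dx":0,"dy":0,"dz":4.2,"az":0,"hand":1},
    {"ax":0,"ay":0,"dx":0,"dy":0,"dz":4.2,"az":0,"hand":1},
  ],
)

```text
clock: 60.55
eef_pos: [487.9, 184.7, 139.2]
tool_rot: [-3.141, 0.0, 1.506]
force: [-0.6, 1.2, -0.6]
width: 17.3
gripper_force: 58.4
```

>>> send_rows(
  series=[
    {"ax":0,"ay":0,"dx":0,"dy":0,"dz":0.2,"az":0,"hand":1},
    {"ax":0,"ay":0,"dx":0,"dy":0,"dz":0.4,"az":0,"hand":1},
    {"ax":0,"ay":0,"dx":0,"dy":0,"dz":0.5,"az":0,"hand":1},
    {"ax":0,"ay":0,"dx":0,"dy":0,"dz":0.5,"az":0,"hand":1},
  ],
)

```text
clock: 60.95
eef_pos: [488.1, 184.7, 134.5]
tool_rot: [3.141, -0.0, 1.506]
force: [-0.9, 0.4, 2.3]
width: 17.2
gripper_force: 58.7
```

>>> send_rows(
  series=[
    {"ax":0,"ay":0,"dx":0,"dy":0,"dz":0.1,"az":0,"hand":1},
    {"ax":0,"ay":0,"dx":0,"dy":0,"dz":0.1,"az":0,"hand":1},
    {"ax":0,"ay":0,"dx":0,"dy":0,"dz":0.1,"az":0,"hand":1},
  ],
)

```text
clock: 61.25
eef_pos: [488.1, 184.8, 134.4]
tool_rot: [3.141, 0.0, 1.506]
force: [-2.9, 0.7, 11.2]
width: 17.0
gripper_force: 60.0
```

>>> send_rows(
  series=[
    {"ax":0,"ay":0,"dx":0,"dy":0,"dz":-0.1,"az":0,"hand":1},
    {"ax":0,"ay":0,"dx":0,"dy":0,"dz":-0.1,"az":0,"hand":0},
    {"ax":0,"ay":0,"dx":0,"dy":0,"dz":-0.1,"az":0,"hand":0},
    {"ax":0,"ay":0,"dx":0,"dy":0,"dz":-0.1,"az":0,"hand":0},
    {"ax":0,"ay":0,"dx":0,"dy":0,"dz":-0.1,"az":0,"hand":0},
    {"ax":0,"ay":0,"dx":0,"dy":0,"dz":-0.1,"az":0,"hand":0},
    {"ax":0,"ay":0,"dx":0,"dy":0,"dz":-3,"az":0,"hand":0},
    {"ax":0,"ay":0,"dx":0,"dy":0,"dz":-7,"az":0,"hand":0},
    {"ax":0,"ay":0,"dx":0,"dy":0,"dz":-11,"az":0,"hand":0},
    {"ax":0,"ay":0,"dx":0,"dy":0,"dz":-14,"az":0,"hand":0},
  ],
)

```text
clock: 62.25
eef_pos: [488.4, 185.0, 275.7]
tool_rot: [3.14, -0.001, 1.506]
force: [1.3, 0.4, 0.1]
width: 85.5
gripper_force: 0.0
```

>>> send_rows(
  series=[
    {"ax":0,"ay":0,"dx":-4,"dy":0,"dz":-2,"az":0,"hand":0},
    {"ax":0,"ay":0,"dx":-8,"dy":0,"dz":-4,"az":0,"hand":0},
    {"ax":0,"ay":0,"dx":-12,"dy":0,"dz":-4,"az":0,"hand":0},
    {"ax":0,"ay":0,"dx":-16,"dy":0,"dz":-4,"az":0,"hand":0},
    {"ax":0,"ay":0,"dx":-18,"dy":0,"dz":-4,"az":0,"hand":0},
    {"ax":0,"ay":0,"dx":-18,"dy":0,"dz":-4,"az":0,"hand":0},
    {"ax":0,"ay":0,"dx":-18,"dy":0,"dz":-4,"az":0,"hand":0},
  ],
)

```text
clock: 62.95
eef_pos: [476.3, 5.4, 313.4]
tool_rot: [3.142, -0.001, 1.505]
force: [-0.5, 1.2, -1.0]
width: 85.5
gripper_force: 0.0
```

```bash
python3 - <<'E'
from m import *
S=get_image("scene");T=get_image("top")
cv2.imwrite("pics/end.png",np.hstack([cv2.resize(S["pixels"][130:290,310:470,::-1],(400,400),interpolation=2),cv2.resize(T["pixels"][130:290,180:340,::-1],(400,400),interpolation=2)]))
E
```

```text
(no output)
```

View pics/end.png

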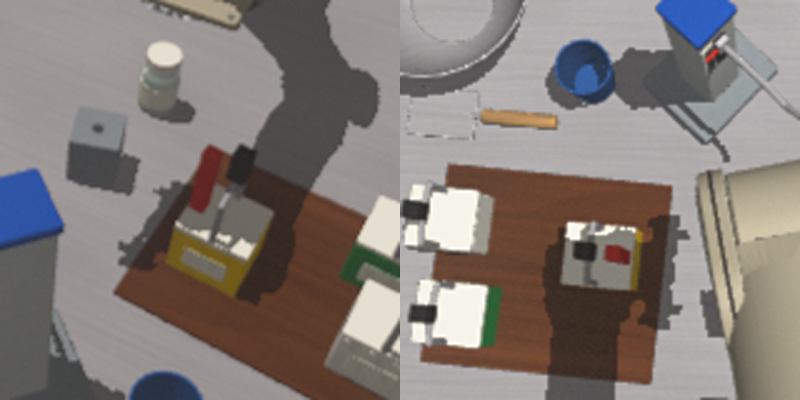

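The thermometer sits in the port with its shoulder on the lid (scene crop (203,210)), and the yellow tub is upright. I'll check numerically that the white and green bases are on the tray.

```bash
python3 - <<'E'
from m import *
T=get_image("top")
for n,R in(("white",(180,200,222,236)),("green",(180,240,222,272))):
    p=T["pixels"].astype(int); pts=np.argwhere(roi(p.min(2)>200,*R))[:,::-1]; q=rect(T,pts,80); print(n,q,len(pts))
    c=np.array(cv2.boxPoints(q))-np.array([470,292]); a=np.radians(-4); print(np.round(c@np.array([[np.cos(a),-np.sin(a)],[np.sin(a),np.cos(a)]])))
E
```

```text
white ((531.41455078125, 411.44342041015625), (86.21287536621094, 77.0732650756836), 85.69318389892578) 480
[[ 14.  81.]
 [ 91.  80.]
 [ 92. 166.]
 [ 15. 167.]]
green ((414.40972900390625, 393.8310852050781), (86.15243530273438, 76.91663360595703), 86.0317153930664) 507
[[-101.   55.]
 [ -24.   55.]
 [ -24.  141.]
 [-101.  141.]]
```

The white tub was knocked: it is now at (531,411) and overhangs the tray edge by about 16 mm. I'll lift it and set it back fully on the tray.

```bash
python3 - <<'E'
from m import *
go((531.4,411,310,85.7))
E
```

```text
t 63.1 q [ 0.22  0.3  -0.39  1.86  0.13  1.   -0.28] F [-0.2 -0.4  0.4] w 85.5
at [476.4   6.7 313.3] yaw 86.4
d [40.69  2.97  0.37] a [ 0.    -0.001  0.013] rows>= 9
```

>>> send_rows(
  series=[
    {"ax":0,"ay":0,"dx":3,"dy":0.3,"dz":0,"az":0,"hand":0},
    {"ax":0,"ay":0,"dx":7,"dy":0.6,"dz":0,"az":0,"hand":0},
    {"ax":0,"ay":0,"dx":12,"dy":0.9,"dz":0,"az":0,"hand":0},
    {"ax":0,"ay":0,"dx":17,"dy":1.2,"dz":0,"az":0,"hand":0},
    {"ax":0,"ay":0,"dx":22,"dy":1.6,"dz":0,"az":0,"hand":0},
    {"ax":0,"ay":0,"dx":27,"dy":2,"dz":0,"az":0,"hand":0},
    {"ax":0,"ay":0,"dx":32,"dy":2.4,"dz":0,"az":0,"hand":0},
    {"ax":0,"ay":0,"dx":36.5,"dy":2.7,"dz":0,"az":0.01,"hand":0},
    {"ax":0,"ay":0,"dx":40,"dy":3,"dz":0,"az":0.01,"hand":0},
    {"ax":0,"ay":0,"dx":40.7,"dy":3,"dz":0,"az":0.01,"hand":0},
  ],
)

```text
clock: 64.1
eef_pos: [529.8, 416.3, 312.3]
tool_rot: [-3.139, -0.004, 1.504]
force: [-1.0, 0.6, -0.2]
width: 85.2
gripper_force: 0.0
```

>>> send_rows(
  series=[
    {"ax":0,"ay":0,"dx":0,"dy":0,"dz":3,"az":0,"hand":0},
    {"ax":0,"ay":0,"dx":0,"dy":0,"dz":6,"az":0,"hand":0},
    {"ax":0,"ay":0,"dx":0,"dy":0,"dz":8,"az":0,"hand":0},
    {"ax":0,"ay":0,"dx":0,"dy":0,"dz":8,"az":0,"hand":0},
    {"ax":0,"ay":0,"dx":0,"dy":0,"dz":8,"az":0,"hand":0},
    {"ax":0,"ay":0,"dx":0,"dy":0,"dz":8,"az":0,"hand":0},
  ],
)

```text
clock: 64.7
eef_pos: [533.2, 410.1, 235.0]
tool_rot: [3.14, -0.002, 1.496]
force: [-0.4, 0.3, 0.7]
width: 85.5
gripper_force: 0.0
```

```bash
python3 - <<'E'
from m import *
S=get_image("scene"); e=proj(S,(531.4,411,169.5)); x,y=map(int,e)
print("exp",e,tab(S,(x-14,y-14,x+14,y+14),169.5),"green",tab(S,(*map(int,proj(S,(414,392,169.5))-12),*map(int,proj(S,(414,392,169.5))+12)),169.5))
go((531.4,411,157,85.7))
E
```

```text
exp [479.80215396 238.95684133] [(array([483.4, 236.7]), 244, array([521., 417.]))] green [(array([483.8, 202.7]), 135, array([417.1, 395.4]))]
t 64.8 q [-0.48  0.68 -0.4   1.44  0.28  1.07 -1.  ] F [0.3 0.2 0.6] w 85.3
at [533.3 410.  235.1] yaw 85.7
d [ 0.06 -0.21  7.81] a [ 0.002 -0.002  0.   ] rows>= 2
```

>>> send_rows(
  series=[
    {"ax":0,"ay":0,"dx":0.1,"dy":-0.2,"dz":2.5,"az":0,"hand":0},
    {"ax":0,"ay":0,"dx":0.1,"dy":-0.2,"dz":5,"az":0,"hand":0},
    {"ax":0,"ay":0,"dx":0.1,"dy":-0.2,"dz":7,"az":0,"hand":0},
    {"ax":0,"ay":0,"dx":0.1,"dy":-0.2,"dz":7.6,"az":0,"hand":0},
    {"ax":0,"ay":0,"dx":0.1,"dy":-0.2,"dz":7.6,"az":0,"hand":0},
    {"ax":0,"ay":0,"dx":0.1,"dy":-0.2,"dz":7.6,"az":0,"hand":0},
  ],
)

```text
clock: 65.35
eef_pos: [531.5, 411.2, 158.9]
tool_rot: [3.14, -0.002, 1.496]
force: [-0.6, -0.7, 1.5]
width: 85.5
gripper_force: 0.0
```

>>> send_rows(
  series=[
    {"ax":0,"ay":0,"dx":0,"dy":0,"dz":0,"az":0,"hand":1},
    {"ax":0,"ay":0,"dx":0,"dy":0,"dz":0,"az":0,"hand":1},
    {"ax":0,"ay":0,"dx":0,"dy":0,"dz":0,"az":0,"hand":1},
    {"ax":0,"ay":0,"dx":0,"dy":0,"dz":0,"az":0,"hand":1},
    {"ax":0,"ay":0,"dx":0,"dy":0,"dz":0,"az":0,"hand":1},
    {"ax":0,"ay":0,"dx":0,"dy":0,"dz":0,"az":0,"hand":1},
    {"ax":0,"ay":0,"dx":0,"dy":0,"dz":0,"az":0,"hand":1},
  ],
)

```text
clock: 66.05
eef_pos: [531.2, 410.7, 157.7]
tool_rot: [3.141, -0.001, 1.496]
force: [1.2, 0.5, 0.5]
width: 19.0
gripper_force: 59.2
```

>>> send_rows(
  series=[
    {"ax":0,"ay":0,"dx":0,"dy":0,"dz":-1,"az":0,"hand":1},
    {"ax":0,"ay":0,"dx":0,"dy":0,"dz":-2,"az":0,"hand":1},
    {"ax":0,"ay":0,"dx":-1.5,"dy":0,"dz":-2,"az":0,"hand":1},
    {"ax":0,"ay":0,"dx":-3,"dy":0,"dz":-2,"az":0,"hand":1},
    {"ax":0,"ay":0,"dx":-4.2,"dy":0,"dz":-2,"az":0,"hand":1},
    {"ax":0,"ay":0,"dx":-4.2,"dy":0,"dz":-2,"az":0,"hand":1},
    {"ax":0,"ay":0,"dx":-4.2,"dy":0,"dz":-1,"az":0,"hand":1},
    {"ax":0,"ay":0,"dx":-4.2,"dy":0,"dz":-0.4,"az":0,"hand":1},
    {"ax":0,"ay":0,"dx":-4.2,"dy":0,"dz":-0.2,"az":0,"hand":1},
    {"ax":0,"ay":0,"dx":-4.2,"dy":0,"dz":-0.1,"az":0,"hand":1},
  ],
)

```text
clock: 67.05
eef_pos: [527.1, 369.0, 157.7]
tool_rot: [-3.141, 0.0, 1.497]
force: [-1.6, -1.8, 2.3]
width: 18.8
gripper_force: 59.7
```

>>> send_rows(
  series=[
    {"ax":0,"ay":0,"dx":0,"dy":0,"dz":0.1,"az":0,"hand":1},
    {"ax":0,"ay":0,"dx":0,"dy":0,"dz":0.1,"az":0,"hand":1},
    {"ax":0,"ay":0,"dx":0,"dy":0,"dz":0.1,"az":0,"hand":1},
  ],
)

```text
clock: 67.35
eef_pos: [527.5, 369.0, 157.6]
tool_rot: [3.141, -0.001, 1.496]
force: [-2.3, 0.9, -0.4]
width: 18.8
gripper_force: 59.3
```

Back on the tray and in contact. Releasing, rising, retreating and rechecking.

>>> send_rows(
  series=[
    {"ax":0,"ay":0,"dx":0,"dy":0,"dz":0,"az":0,"hand":0},
    {"ax":0,"ay":0,"dx":0,"dy":0,"dz":0,"az":0,"hand":0},
    {"ax":0,"ay":0,"dx":0,"dy":0,"dz":0,"az":0,"hand":0},
    {"ax":0,"ay":0,"dx":0,"dy":0,"dz":0,"az":0,"hand":0},
    {"ax":0,"ay":0,"dx":0,"dy":0,"dz":0,"az":0,"hand":0},
    {"ax":0,"ay":0,"dx":0,"dy":0,"dz":-3,"az":0,"hand":0},
    {"ax":0,"ay":0,"dx":0,"dy":0,"dz":-7,"az":0,"hand":0},
    {"ax":0,"ay":0,"dx":0,"dy":0,"dz":-11,"az":0,"hand":0},
    {"ax":0,"ay":0,"dx":0,"dy":0,"dz":-15,"az":0,"hand":0},
    {"ax":0,"ay":0,"dx":0,"dy":0,"dz":-18,"az":0,"hand":0},
  ],
)

```text
clock: 68.35
eef_pos: [528.0, 369.0, 340.4]
tool_rot: [3.139, -0.002, 1.496]
force: [0.1, 0.3, -0.6]
width: 85.3
gripper_force: 0.0
```

>>> send_rows(
  series=[
    {"ax":0,"ay":0,"dx":-4,"dy":-0.5,"dz":0,"az":0,"hand":0},
    {"ax":0,"ay":0,"dx":-8,"dy":-1,"dz":0,"az":0,"hand":0},
    {"ax":0,"ay":0,"dx":-12.5,"dy":-1.5,"dz":0,"az":0,"hand":0},
    {"ax":0,"ay":0,"dx":-17,"dy":-2,"dz":0,"az":0,"hand":0},
    {"ax":0,"ay":0,"dx":-21.5,"dy":-2.5,"dz":0,"az":0,"hand":0},
    {"ax":0,"ay":0,"dx":-26,"dy":-3,"dz":0,"az":0,"hand":0},
    {"ax":0,"ay":0,"dx":-30.5,"dy":-3.5,"dz":0,"az":0,"hand":0},
    {"ax":0,"ay":0,"dx":-35,"dy":-4,"dz":0,"az":0,"hand":0},
    {"ax":0,"ay":0,"dx":-36,"dy":-4,"dz":0,"az":0,"hand":0},
    {"ax":0,"ay":0,"dx":-36,"dy":-4,"dz":0,"az":0,"hand":0},
  ],
)

```text
clock: 69.35
eef_pos: [460.7, 10.6, 337.5]
tool_rot: [3.141, 0.001, 1.491]
force: [0.3, 0.7, -0.1]
width: 85.6
gripper_force: 0.0
```

```bash
python3 - <<'E'
from m import *
T=get_image("top");S=get_image("scene")
p=T["pixels"].astype(int)
for n,R in(("white",(180,200,228,236)),("green",(180,240,224,272)),("yellow",(235,205,280,255))):
    pts=np.argwhere(roi(p.min(2)>(200 if n!="yellow" else 150),*R)&(p.max(2)-p.min(2)<30))[:,::-1]; q=rect(T,pts,80); 
    c=np.array(cv2.boxPoints(q))-np.array([470,292]); a=np.radians(-4); print(n,np.round(q[0]),np.round(q[1]),q[2],np.round(c@np.array([[np.cos(a),-np.sin(a)],[np.sin(a),np.cos(a)]])).tolist())
q=S["pixels"].astype(int);m=roi((q[...,0]>80)&(q[...,1]<60)&(q[...,2]<60),370,180,410,220);k=hullpts(m,amin=8)
print("red S",[(a[0],len(a[1]),a[1].min(0),a[1].max(0)) for a in k],"exp centre",proj(S,(488,185,125)),"bottom",proj(S,(488,185,80)),"top",proj(S,(488,185,170)))
old=cv2.imread("pics/top0.png")[:,:,::-1].astype(int)
for n,(x0,y0,x1,y1) in dict(cup0=(388,143,418,175),cup1=(242,145,268,172),spat=(180,165,245,190)).items(): print(n,int((abs(p-old)[y0:y1,x0:x1].max(2)>40).sum()))
go()
E
```

```text
white [528. 369.] [86. 77.] 85.74114227294922 [[14.0, 38.0], [91.0, 38.0], [91.0, 124.0], [14.0, 124.0]]
green [414. 394.] [86. 77.] 86.0317153930664 [[-101.0, 55.0], [-24.0, 55.0], [-24.0, 141.0], [-101.0, 141.0]]
yellow [514. 214.] [87. 32.] 89.13851928710938 [[36.0, -119.0], [68.0, -117.0], [63.0, -30.0], [31.0, -32.0]]
red S [(array([392.05076142, 201.14213198]), 197, array([385, 189]), array([399, 214]))] exp centre [391.29931564 201.51112689] bottom [388.53598708 211.88837213] top [394.27032756 190.35395951]
cup0 0
cup1 0
spat 1
t 69.5 q [ 0.22  0.25 -0.4   1.86  0.11  1.05 -0.29] F [0.3 0.3 0. ] w 85.5
at [461.1  14.  337.6] yaw 85.8
```

All three tubs are fully on the tray, the thermometer is home, and the cups and spatula are unmoved. Handing in.

```bash
python3 -c "
from cell import *
print(finish_job())"
```

```text
the job is handed in; nothing more can be done
None
```

I weighed the white, green and yellow tubs in that order (there was no blue one) and stood them on the tray, then seated the thermometer fully in the yellow lid; the white tub got knocked partly over the tray edge, so I set it back before handing in.

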